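De-dust a batch of carrier packs under the hood

ROBOT

A 7-joint arm with a two-finger parallel gripper is mounted at the origin on a cart in front of the work surface, level with it; the furniture and walls round the work are solid. World frame = base frame: x ahead of the robot, y to its left, z up, the work surface at z = 0. Lengths are in mm, angles in rad, forces in N, time in s.
With the tool pointing down it reaches from about 400 to 875 mm from the base axis. Payload 19.3 kg.
Tool frame: the origin (TCP) lies on the centre line of the jaws, within the pads' length; the fingertips stand 8 mm ahead of it and the grasp point (between the pads) lies 11 mm behind it; z points along the fingers, y is the direction in which the jaws open and shut (so a half turn about z gives the same grasp; the last joint's range is limited). The gripper opens to 85 mm and grips with 20 to 120 N. Pads are 22 mm wide; open, the fingers measure 114 mm over their backs; the gripper's body (76 mm by 85 mm) begins 54 mm behind the grasp point. The pads swing forward as they close: fully open they stand 13 mm farther back than shut.
Start: joints at [-1.242, 0.521, -0.036, 1.599, 0.021, 1.021, -0.113], TCP at [242.713, 575.939, 239.291] pointing down, gripper open.
Joint ranges: [-2.91, 2.91], [-0.3, 2.13], [-1.5, 1.42], [0.17, 2.43], [-1.26, 4.41], [0.16, 1.93], [-2.52, 2.52]. Speed limits (rad/s): [1.89, 1.89, 2.39, 2.39, 3.01, 3.01, 3.01].

INTERFACE

Orientations are given as [roll, pitch, yaw] about the fixed x, y, z axes, in that order (R = Rz(yaw) Ry(pitch) Rx(roll)).
In Python, from rig import r, viewer, boxes_of, regions_of, tip_of gives the robot as it stands. The module is installed in compiled form; this text tells all that it offers.
- The arm moves only by the tool servo_tool, never from a script. Its argument "steps" is a list of rows, each a list of 6 numbers: the shift along the world's x, y, z in mm, then the turn, a rotation vector about the world's x, y, z in degrees. In form: [[x, y, z, rx, ry, rz], ...]. A call has 1 to 12 rows; each row is the pose to reach, as a shift and turn from the pose measured when the call began; what a row does not reach only later rows make up. A row lasts 1/12 s, in which the tool goes at most 41.7 mm and 7.16 degrees, less where a joint would pass 70% of its speed; a pose out of reach is approached as far as the arm can. A call with a gripper value outside its range is refused whole. "claw" is the closure, from -1 (fully open) to 1 (shut), set as the call begins (left out, the last holds). The fingers move at their own pace and stop on an object; "force" is the grip in N (left out, the last holds). Time passes only in rows, so rows that repeat a pose let the fingers close. It gives the time, the measured TCP pose, the force and the opening at its end, in the units of the state.
- r.get_state(): the state, without advancing time (a new reading comes with each control period).
- viewer.read_camera(name): name is "scene" or "top" or "wrist"; returns a dict with "frame" (384x512x3 uint8, blue, green, red), "K" (3x3 intrinsics, pixels), "rvec" (rotation vector, rad) and "tvec" (3), from world to camera coordinates, as OpenCV has them. Camera axes: x right, y down, z forward; pixel columns grow to the right and rows downward; lengths in mm; the calibration is good to about 2 mm. A picture is of the moment at which its call begins. There is no depth.
- r.close_job(): hands the job in, once; it reports no verdict.
Trained networks look in a picture, given as the dict that the camera call returned (one of the last four; its "shot" number tells which), for a name from the list of things; names that differ only in an ending like _2 or _b are one class to them, and where a whole thing is asked for, a point or a joint stands for the part that bears it (a point fixed in the world has none). Each returns a list of dicts, best first, with "conf" (0 to 1); they miss things now and then, are a little off and sometimes report something else, mostly with a low value. They report only what shows in the picture. A call takes as long as a camera call.
- boxes_of(label, picture): "xy" ([column, row] in pixels, amid what is visible of it).
- regions_of(label, picture): "region" (384x512 bool, what is visible of it) and "xy" ([column, row] in pixels, amid what is visible of it).
- tip_of(label, picture): "xy" ([column, row] in pixels: a listed point, or the origin of a listed thing).
The state is a dict: "clock": time; "qpos": joint angles; "dq": joint speeds; "joint_efforts": joint torques, N m; "eef_pos": TCP position; "tcp_rot": TCP orientation; "wrist_force": force on the tool from outside, world axes, zero at the start; "ft_torque": the same for the moment, N m; "grip_width": opening from 0.0 (shut) to 1.0 (fully open).
Only numpy, scipy, OpenCV 4.12 (cv2) and the standard library are available. Lean on these libraries where they do the work, as an engineer would, in place of code of your own. Each camera call takes 0.05 s, during which the arm holds its last target.

TASK

Load all the carrier packs from the black tray, upright, onto the rubber mat of the de-dusting station, and lower the clear hood gently over them until it is fully shut. Then hold the green jog button down until the orange dwell pointer stands in the green part of its scale (about 4 seconds), let go before it reaches the red, and raise the hood all the way, gently, until it rests open. Finally set every pack upright on the grey tray, leaving the hood open; never press the button while the hood is open, and leave the jar, the marker and the two bottles where they are.

Things in the scene. Friction and masses are not known exactly. Their poses are not given: they have to be found in the camera images.
- station: De-dusting station: grey base 285 mm deep (x), 330 mm wide (y), 20 mm high, fixed to the bench. Origin: at bench level under the middle of the rubber mat; x points away from the robot at yaw 0, y left, z up. The apron in front of the mat carries the jog button at (-130, -115) mm and the dwell scale at about (-130, +110) mm.
- chamber_floor (a point): Middle of the top of the black rubber mat (168 x 290 mm, x by y; 22 mm above the bench) where the packs stand; axes as the station's. The shut hood leaves clear room of 177 x 302 mm (x by y) round this point. Two ribs, 4 mm wide and 8 mm high over the mat, run along x at y = +-47.5 mm and part it into three lanes, one pack each, its length along x.
- hood (a joint): Angle (rad) of the clear hood about its rear hinge: 0 shut, 1.52 fully open at its stop, where it stays. 0.46 kg, lightly damped; above about 1.2 rad it falls open, below that it falls shut, so lead it by its handle both ways. 185 mm deep, 310 mm wide, its top 79 mm over the bench when shut.
- hood_hinge (a point): Point on the hinge axis, 25 mm above the bench, on the hood's middle line, 92.5 mm behind the middle of the mat; the axis runs along the station's y (left-right).
- hood_handle (a point): Middle of the hood's handle: black round bar, 12 mm thick, 110 mm long, parallel to the hinge, on a stem at each end, 50 mm out from the front skirt. From the hinge it lies 235 mm to the front and 46 mm up when shut (71 mm over the bench); fully open it is 262 mm over the bench. Grip it from above in either position, closing along the station's x; it turns between the fingers as the hood swings.
- jog_button_top (a point): Centre of the top of the green spring push button, 30 mm in diameter, in a black round housing 46 mm wide whose top is 32 mm above the bench; 42 mm above the bench when out. Pressed straight down.
- jog_button (a joint): Travel of the jog button in m: 0 out, 0.006 fully down (about 5 N). Springs back when let go.
- dwell_pointer (a joint): Place in m of the small orange pointer on its scale at the left of the apron (moves to the right, 0 to 0.054): white 0 to 0.025, green 0.025 to 0.045, red above. With the button fully down it creeps up at a steady 0.009 per second, so it enters the green after about 3 s and the red after about 5 s; slower if the button is only part-way down. When the button is let go it creeps back to 0 at the same rate.
- tray_black: Black component tray, 136 x 324 x 10 mm (its own x, y, z), fixed flat on the bench, long side roughly fore-and-aft, on the left or right of the station; the packs stand on it at the start. Origin: centre of its underside.
- tray_clean: Grey component tray of the same size and kind on the other side of the station, empty at the start; packs go here at the end. Origin: centre of its underside; y along its length. There is room for three packs crosswise (length along the tray's x), 115 mm apart.
- paste_jar: Jar with a black lid, 61 mm wide, 53 mm high, in front of the station. To be left alone.
- marker: White and blue marker pen, 135 mm, lying in front of the station. To be left alone.
- flux_bottle: Small white bottle with a red cap, 38 x 109 mm, behind the station. To be left alone.
- ipa_pump: Blue pump bottle, 66 x 128 mm, behind the station. To be left alone.
- carrier_1_mid (a point): Centre of a carrier pack (present or absent from start to start; 2 or 3 are there): a black ribbed block 52 mm wide (x), 120 mm long (y), 50 mm high (z), about 0.2 kg; this point is half-way up. Grip across the 52 mm.
- carrier_2_mid (a point): Centre of a carrier pack (present or absent from start to start; 2 or 3 are there): a black ribbed block 52 mm wide (x), 120 mm long (y), 50 mm high (z), about 0.2 kg; this point is half-way up. Grip across the 52 mm.
- carrier_3_mid (a point): Centre of a carrier pack (present or absent from start to start; 2 or 3 are there): a black ribbed block 52 mm wide (x), 120 mm long (y), 50 mm high (z), about 0.2 kg; this point is half-way up. Grip across the 52 mm.

How it is judged (in metres and radians):
On the way, in this order (a step that is already met when the one before it is completed fails the run):
1. all packs stand upright on the mat, the hood still open (x of carrier_1_mid in the frame of chamber_floor between -0.045 and 0.045 m and y of carrier_1_mid in the frame of chamber_floor between -0.13 and 0.13 m and angle between each of carrier_1_mid, carrier_2_mid, carrier_3_mid's own z axis and vertical below 0.15 rad and z of each of carrier_1_mid, carrier_2_mid, carrier_3_mid in the frame of chamber_floor below 0.035 m and x of carrier_2_mid in the frame of chamber_floor between -0.045 and 0.045 m and y of carrier_2_mid in the frame of chamber_floor between -0.13 and 0.13 m and x of carrier_3_mid in the frame of chamber_floor between -0.045 and 0.045 m and y of carrier_3_mid in the frame of chamber_floor between -0.13 and 0.13 m and value of joint hood above 1.3 rad), for 0.3 s.
2. the hood is shut over them (x of carrier_1_mid in the frame of chamber_floor between -0.045 and 0.045 m and y of carrier_1_mid in the frame of chamber_floor between -0.13 and 0.13 m and angle between each of carrier_1_mid, carrier_2_mid, carrier_3_mid's own z axis and vertical below 0.15 rad and z of each of carrier_1_mid, carrier_2_mid, carrier_3_mid in the frame of chamber_floor below 0.035 m and x of carrier_2_mid in the frame of chamber_floor between -0.045 and 0.045 m and y of carrier_2_mid in the frame of chamber_floor between -0.13 and 0.13 m and x of carrier_3_mid in the frame of chamber_floor between -0.045 and 0.045 m and y of carrier_3_mid in the frame of chamber_floor between -0.13 and 0.13 m and value of joint hood below 0.04 rad), for 0.3 s.
3. the jog button is held down until the pointer is in the green (value of joint hood below 0.04 rad and value of joint jog_button above 0.0035 m and value of joint dwell_pointer above 0.025 m), for 0.1 s.
4. the button is let go with the hood still shut (value of joint hood below 0.04 rad and value of joint jog_button below 0.001 m), for 0.2 s.
5. the hood is raised fully open (value of joint hood above 1.3 rad), for 0.3 s.
At the end, for the whole second after the job is handed in: Every pack stands upright (within 0.15 rad) on the grey tray with its centre over the tray (within 50 mm of its middle across and 145 mm along), at rest and released; the hood is open (above 1.3 rad) and the jog button is out (x of carrier_1_mid in the frame of tray_clean between -0.05 and 0.05 m and y of carrier_1_mid in the frame of tray_clean between -0.145 and 0.145 m and angle between each of carrier_1_mid, carrier_2_mid, carrier_3_mid's own z axis and vertical below 0.15 rad and height (world z) of carrier_1_mid between 0.025 and 0.045 m and linear speed of each of carrier_1, carrier_2, carrier_3 below 0.03 m/s and contact force between each of carrier_1, carrier_2, carrier_3 and the fingers below 0.2 N and x of carrier_2_mid in the frame of tray_clean between -0.05 and 0.05 m and y of carrier_2_mid in the frame of tray_clean between -0.145 and 0.145 m and height (world z) of carrier_2_mid between 0.025 and 0.045 m and x of carrier_3_mid in the frame of tray_clean between -0.05 and 0.05 m and y of carrier_3_mid in the frame of tray_clean between -0.145 and 0.145 m and height (world z) of carrier_3_mid between 0.025 and 0.045 m and value of joint hood above 1.3 rad and value of joint jog_button below 0.001 m); the robot touches nothing.
It fails at once if the jog button is pressed while the hood is open (value of joint jog_button above 0.003 m and value of joint hood above 0.1 rad).
It fails at once if the dwell pointer runs into the red (value of joint dwell_pointer above 0.046 m).
It fails at once if the hood slams shut (faster than 1.5 rad/s near its stop) (value of joint hood below 0.12 rad and velocity of joint hood below -1.5 rad/s).
It fails at once if the hood is thrown open (faster than 2.5 rad/s near its stop) (value of joint hood above 1.3 rad and velocity of joint hood above 2.5 rad/s).
It fails at once if the jar, marker or a bottle is moved more than 40 mm or tipped over (distance of any of paste_jar, marker, flux_bottle, ipa_pump from where it was at the start of the episode above 0.04 m or angle between any of paste_jar, flux_bottle, ipa_pump's own z axis and vertical above 0.6 rad).
Of carrier_1, carrier_2, carrier_3 only 2 to 3 are there at a start; the rules pass over those that are not, and their reading is None.
At some moment in a run one of carrier_1, carrier_2, carrier_3 may be knocked a few centimetres aside while the robot is not near it.
It also fails if it takes over 210 s, if anything falls off the work surface, if the arm or the gripper's body presses on something with over 40 N, if the wrist force passes 120 N, or if a joint passes its speed limit or range.

## Working session

There is one attempt and no reset: what is moved stays moved. The work goes in short steps, Python scripts to look and compute and a tool call to move; the robot and the scene stay as the last step left them, time stands still between calls to the robot, and variables do not carry over. Pictures are saved under pics/ and viewed, and the job is handed in when it is done.

Besides the shell and the picture viewer there is one more tool, called after ">>>" by a JSON object that holds its "method" and its "body". servo_tool: Moves the arm, as the interface text tells. Its arguments: {"type":"object","properties":{"steps":{"type":"array"},"claw":{"type":"number"},"force":{"type":"number"}},"required":["steps"]}

```bash
mkdir -p pics; ls; python3 - <<'E'
from rig import r, viewer, boxes_of, regions_of, tip_of
import cv2
print(r.get_state())
for n in ["scene","top","wrist"]:
    p=viewer.read_camera(n); cv2.imwrite(f"pics/{n}0.png",p["frame"]); print(n,p["K"].tolist(),p["rvec"],p["tvec"],p["shot"])
E
```

```text
pics
{'clock': 0.0, 'qpos': array([-1.24220354,  0.5219953 , -0.03628832,  1.60002599,  0.02115979,
        1.02109973, -0.11282451]), 'dq': array([ 0.00176307,  0.00137981,  0.00089963, -0.00138257, -0.00148638,
       -0.00011592, -0.00014016]), 'joint_efforts': array([-3.05394587e-05, -9.27115631e+01,  1.97927222e+00, -3.69919288e+01,
        1.76191342e-02,  8.51923891e-03,  3.16246212e-05]), 'eef_pos': array([242.60466371, 575.62395684, 238.73137959]), 'tcp_rot': array([-3.14044980e+00,  6.79091968e-05,  2.74271084e+00]), 'wrist_force': array([-0.17709416,  0.14140702,  0.06228808]), 'ft_torque': array([-0.03665626, -0.05123656,  0.00185021]), 'grip_width': 1.0014180752771258}
scene [[399.1368849138652, 0.0, 261.2972688058975], [0.0, 399.1368849138652, 186.91820039023423], [0.0, 0.0, 1.0]] [ 2.06323983 -0.66035656  0.3842649 ] [-468.80874067  233.23158411  978.61653571] 1
top [[392.61037736681317, 0.0, 250.90504695230078], [0.0, 392.61037736681317, 188.73349884535432], [0.0, 0.0, 1.0]] [ 2.18237255 -2.1243147   0.17951901] [ -16.78714569  573.64004699 1129.92068615] 2
wrist [[268.22080696419, 0.0, 257.09579337660057], [0.0, 268.22080696419, 191.69102599774467], [0.0, 0.0, 1.0]] [-2.39491895 -1.59156263 -0.24544145] [-624.07407736  -38.48165724  379.9646817 ] 3
```

View pics/top0.png

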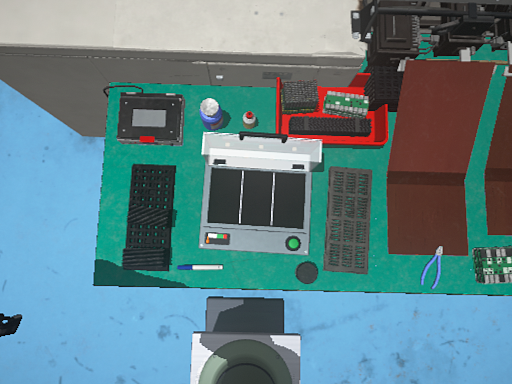

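View pics/scene0.png

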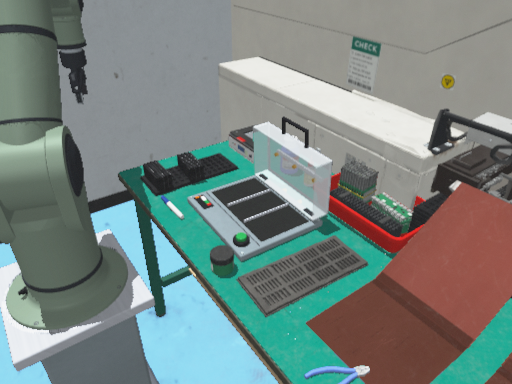

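View pics/wrist0.png

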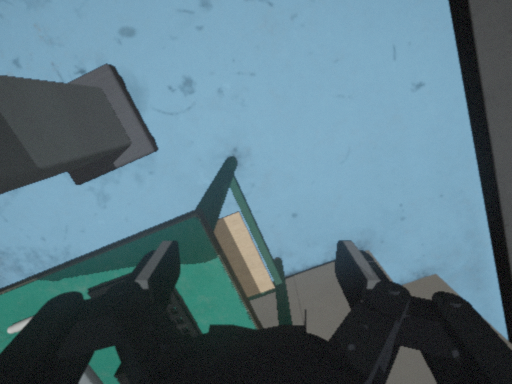

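```bash
cat > h.py <<'E'
from rig import r, viewer, boxes_of, regions_of, tip_of
import cv2, numpy as np
def ray(p,uv):
    R=cv2.Rodrigues(np.array(p["rvec"]))[0]; t=np.array(p["tvec"]).ravel()
    K=p["K"]; d=R.T@np.linalg.inv(K)@np.array([uv[0],uv[1],1.]); c=-R.T@t
    return c,d
def atz(p,uv,z):
    c,d=ray(p,uv); return c+d*(z-c[2])/d[2]
def proj(p,X):
    return cv2.projectPoints(np.array(X,float).reshape(-1,3),np.array(p["rvec"]),np.array(p["tvec"]),p["K"],None)[0].reshape(-1,2)
def tri(ps,uvs):
    A=np.zeros((3,3));b=np.zeros(3)
    for p,u in zip(ps,uvs):
        c,d=ray(p,u); d/=np.linalg.norm(d); M=np.eye(3)-np.outer(d,d); A+=M;b+=M@c
    return np.linalg.solve(A,b)
E
python3 - <<'E'
from h import *
T=viewer.read_camera("top"); S=viewer.read_camera("scene")
f=T["frame"]; cv2.imwrite("pics/topzl.png",cv2.resize(f[150:280,95:230],None,fx=4.5,fy=4.5,interpolation=cv2.INTER_CUBIC))
cv2.imwrite("pics/scenezl.png",cv2.resize(S["frame"][130:240,115:265],None,fx=5,fy=5,interpolation=cv2.INTER_CUBIC))
for l,z in [("carrier_1_mid",35),("chamber_floor",22),("station",0),("hood_handle",262),("hood_hinge",25),("jog_button_top",42),("tray_black",0),("tray_clean",0)]:
    a=tip_of(l,T); b=tip_of(l,S)
    for q in a: print(l,"T",np.round(q["xy"],1),round(q["conf"],2),atz(T,q["xy"],z).round(1))
    for q in b: print(l,"S",np.round(q["xy"],1),round(q["conf"],2),atz(S,q["xy"],z).round(1))
    if a and b: print("  tri",tri([T,S],[a[0]["xy"],b[0]["xy"]]).round(1))
E
```

```text
chamber_floor S [255.8 205.1] 0.93 [545.3 -18.1  22. ]
chamber_floor S [257.4 211.6] 0.35 [529.7 -48.4  22. ]
station T [255.8 196.9] 0.69 [555.2 -17.8   0. ]
station S [258.4 211.5] 0.94 [550.2 -25.5   0. ]
  tri [555.9 -17.9  -6.9]
hood_handle T [262.9 132.6] 0.86 [682.5 -23.7 262. ]
hood_handle S [298.  121.4] 0.69 [696.3 -16.  262. ]
  tri [683.7 -25.3 267.6]
hood_hinge T [258.  168.6] 0.95 [639.3 -21.7  25. ]
hood_hinge S [281.  195.4] 0.92 [639.7 -23.7  25. ]
  tri [640.1 -22.1  23.9]
jog_button_top T [293.4 246. ] 0.45 [ 407.9 -130.2   42. ]
jog_button_top S [242.1 234.5] 0.41 [ 418.9 -131.8   42. ]
jog_button_top S [220.1 268.6] 0.31 [ 303.5 -208.7   42. ]
  tri [ 412.4 -132.4   44.8]
tray_black T [149.3 211.3] 0.82 [501.7 306.3   0. ]
tray_black S [190.1 173.1] 0.9 [484.7 301.5   0. ]
  tri [496.5 311.2  -8.4]
tray_clean T [348.6 215.7] 0.85 [ 504.8 -305.1    0. ]
tray_clean S [189.1 172.4] 0.72 [484.  307.8   0. ]
tray_clean S [303.7 271.8] 0.69 [ 493.5 -303.3    0. ]
tray_clean S [190.  165.8] 0.17 [508.9 348.6   0. ]
  tri [ 375.5 -181.7  310.4]
```

View pics/topzl.png

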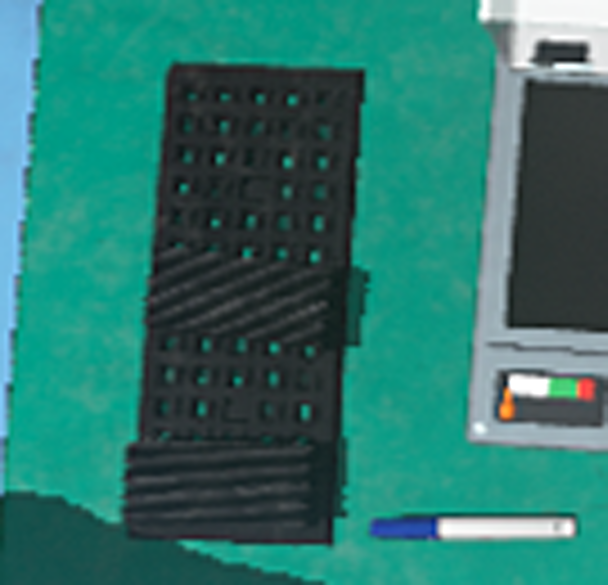

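View pics/scenezl.png

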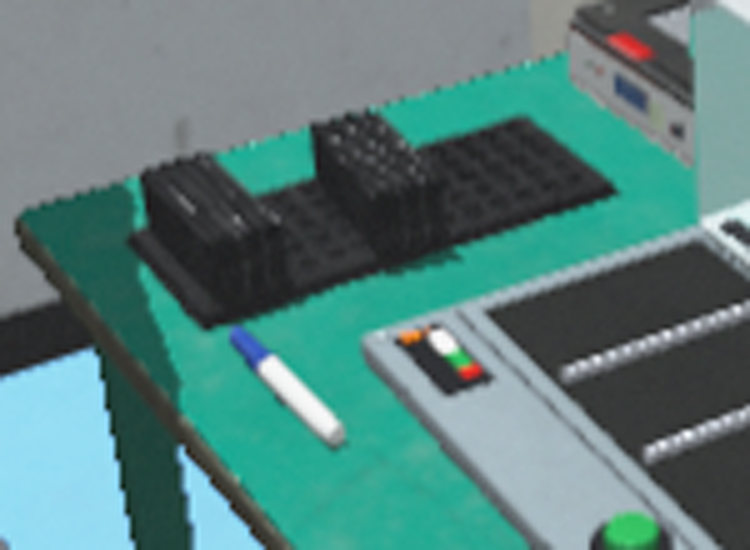

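```bash
python3 - <<'E'
from h import *
T=viewer.read_camera("top"); S=viewer.read_camera("scene")
f=T["frame"]; cv2.imwrite("pics/topzs.png",cv2.resize(f[125:260,190:330],None,fx=4.2,fy=4.2,interpolation=cv2.INTER_CUBIC))
for n,P in (("T",T),("S",S)):
  for l in ["carrier_1_mid","carrier_1","tray_black","tray_clean","jog_button"]:
    try: q=regions_of(l,P)
    except Exception as e: print(l,e); continue
    for k in q: 
        m=k["region"].astype(np.uint8); cs=max(cv2.findContours(m,0,2)[0],key=cv2.contourArea)
        print(n,l,round(k["conf"],2),np.round(k["xy"],1),m.sum(),cv2.minAreaRect(cs))
E
```

```text
T carrier_1_mid 0.53 [248.3 117.8] 149 ((248.0, 119.0), (10.0, 16.0), 0.0)
carrier_1 it knows: carrier_1_mid, carrier_2_mid, carrier_3_mid, chamber_floor, dwell_pointer, flux_bottle, hood, hood_handle, hood_hinge, ipa_pump, jog_button, jog_button_top, marker, paste_jar, station, tray_
T tray_black 0.93 [149.8 196.5] 3098 ((151.5495147705078, 184.5049591064453), (45.373695373535156, 45.274192810058594), 5.7105937004089355)
T tray_clean 0.59 [348.3 218.5] 4536 ((346.90069580078125, 219.51693725585938), (44.59400939941406, 106.10250854492188), 2.4195094108581543)
carrier_1 it knows: carrier_1_mid, carrier_2_mid, carrier_3_mid, chamber_floor, dwell_pointer, flux_bottle, hood, hood_handle, hood_hinge, ipa_pump, jog_button, jog_button_top, marker, paste_jar, station, tray_
S tray_black 0.73 [207.1 172. ] 972 ((216.70001220703125, 163.60000610351562), (21.18726348876953, 35.10128402709961), 71.56504821777344)
S tray_clean 0.92 [299.9 275.6] 5064 ((302.60003662109375, 271.20001220703125), (48.299068450927734, 125.21979522705078), 63.43495178222656)
S jog_button 0.63 [241.5 233.4] 70 ((240.5, 236.0), (8.0, 9.0), 90.0)
S jog_button 0.61 [203.3 171.7] 1125 ((189.21054077148438, 173.19000244140625), (23.506643295288086, 95.03168487548828), 73.03385162353516)
```

View pics/topzs.png

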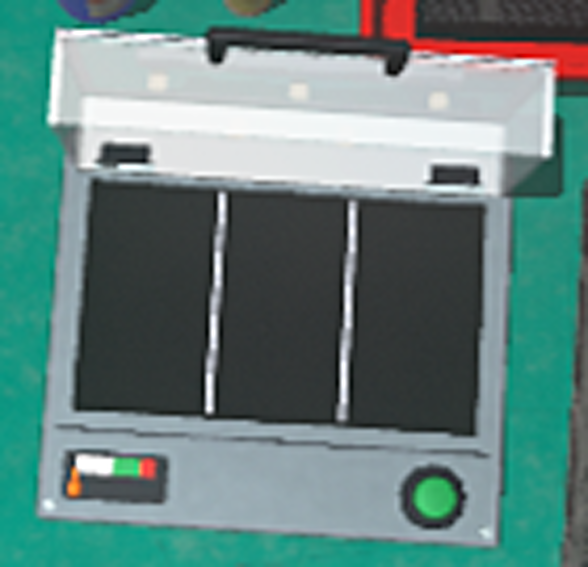

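```bash
python3 - <<'E'
from h import *
from scipy.optimize import least_squares
T=viewer.read_camera("top"); S=viewer.read_camera("scene")
px=lambda x,y:[(x+.5)/4.2-.5+190,(y+.5)/4.2-.5+125]
L=[([84,145,22],px(92,180)),([84,-145,22],px(486,205)),([-84,-145,22],px(476,434)),([-84,145,22],px(74,409)),([-130,-115,42],px(437,494)),([92.5,0,25],[258,168.6])]
def X(p,l): c,s=np.cos(p[2]),np.sin(p[2]); return [p[0]+c*l[0]-s*l[1],p[1]+s*l[0]+c*l[1],l[2]]
f=lambda p:np.ravel([proj(T,X(p,l))[0]-u for l,u in L])
o=least_squares(f,[550,-20,0]);print(o.x,o.fun.round(2))
p=o.x
for n,l in dict(button=[-130,-115,42],handle_open=[0,0,262],hinge=[92.5,0,25],shuth=[92.5-235,0,71]).items(): print(n,np.round(X(p,l),1),proj(S,X(p,l)).round(1),proj(T,X(p,l)).round(1))
# trays
for n,zp in (("tray_clean",10),("tray_black",10)):
    k=regions_of(n,T)[0]; m=k["region"].astype(np.uint8); c=np.vstack([q for q in cv2.findContours(m,0,2)[0] if cv2.contourArea(q)>30]).reshape(-1,2)
    W=np.array([atz(T,q,zp)[:2] for q in c]).astype(np.float32); print(n,cv2.minAreaRect(W))
cv2.imwrite("pics/toptc.png",cv2.resize(T["frame"][155:285,310:390],None,fx=4.5,fy=4.5,interpolation=cv2.INTER_CUBIC))
E
```

```text
[ 5.50506740e+02 -2.00393799e+01 -3.24961141e-02] [-0.59 -0.02  0.13 -0.2   0.43  0.19 -0.39  0.42 -0.03  0.69  0.46 -1.17]
button [ 416.8 -130.8   42. ] [[241.2 234.6]] [[293.6 242.9]]
handle_open [550.5 -20.  262. ] [[258.6 133.7]] [[260.3 185.2]]
hinge [643. -23.  25.] [[281.7 195. ]] [[258.5 167.4]]
shuth [408.1 -15.4  71. ] [[216.1 206.4]] [[254.6 244.9]]Traceback (most recent call last):
  File "<stdin>", line 13, in <module>
IndexError: list index out of range
```

>>> {"method": "servo_tool", "body": {"steps": [[20,-27,6,0,0,-7],[42,-53,12,0,0,-14],[63,-80,18,0,0,-21],[84,-106,24,0,0,-28],[105,-133,30,0,0,-35],[126,-160,36,0,0,-42],[147,-186,42,0,0,-49],[168,-213,48,0,0,-56],[190,-240,54,0,0,-62],[207,-266,60,0,0,-67.2],[207,-266,60,0,0,-67.2],[207,-266,60,0,0,-67.2]], "claw": -1}}

```text
clock: 2.7
eef_pos: [450.7, 308.6, 299.8]
tcp_rot: [3.141, -0.0, 1.567]
wrist_force: [-0.4, 0.6, 0.1]
grip_width: 1.001
```

```bash
cat > cap.py <<'E'
import sys
from h import *
tag=sys.argv[1]
st=r.get_state(); print(st["clock"],st["eef_pos"].round(1),st["tcp_rot"].round(3),st["qpos"].round(2),st["wrist_force"].round(1),st["grip_width"])
for n in sys.argv[2:]:
    p=viewer.read_camera(n); cv2.imwrite(f"pics/{n}_{tag}.png",p["frame"])
    import pickle; pickle.dump(p,open(f"pics/{n}_{tag}.pkl","wb"))
    for l in ["carrier_1_mid"]:
        for q in tip_of(l,p): print(n,l,q["xy"].round(1) if hasattr(q["xy"],'round') else q["xy"],round(q["conf"],2))
        for q in regions_of(l,p): print(n,"reg",q["xy"],round(q["conf"],2),q["region"].sum())
E
python3 cap.py a wrist top
```

```text
2.7 [450.7 308.6 299.8] [ 3.141 -0.     1.567] [-0.95  0.35  0.32  1.75 -0.12  1.07 -0.59] [-0.4  0.6  0.1] 1.0014273447731552
wrist reg [196.0, 248.6] 0.21 532
top reg [306.2, 270.6] 0.72 399
```

View pics/wrist_a.png

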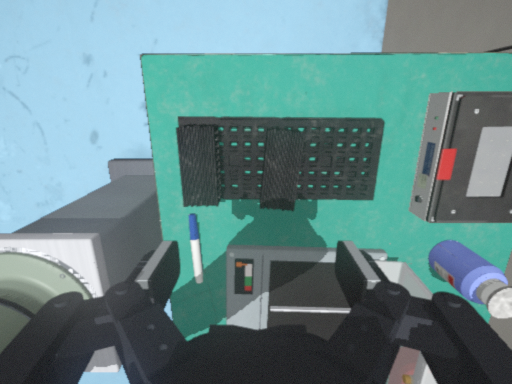

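```bash
python3 - <<'E'
import cv2,pickle
p=pickle.load(open("pics/wrist_a.pkl","rb")); f=p["frame"][105:220,165:395]
cv2.imwrite("pics/wa_z.png",cv2.convertScaleAbs(cv2.resize(f,None,fx=3.4,fy=3.4,interpolation=cv2.INTER_CUBIC),alpha=2.5,beta=10))
E
```

```text
(no output)
```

View pics/wa_z.png

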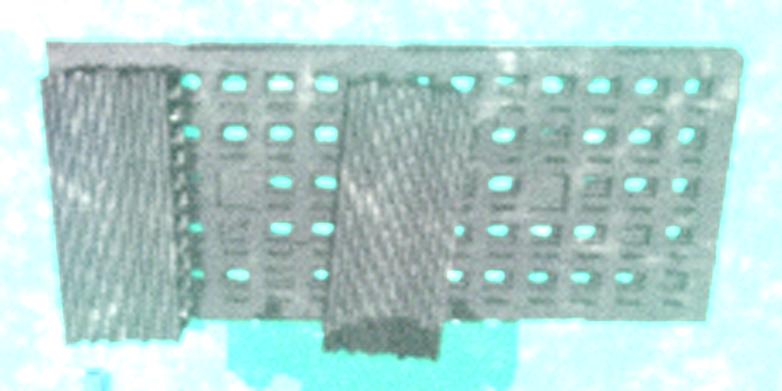

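```bash
cat >> h.py <<'E'
from scipy.optimize import least_squares
def fitbox(p,uv,z,w=52,l=120,x0=None):
    """uv: 4 corners in order (-x,+y),(+x,+y),(+x,-y),(-x,-y) w along x,l along y at z; returns x,y,yaw"""
    P=np.array([[-w/2,l/2],[w/2,l/2],[w/2,-l/2],[-w/2,-l/2]])
    def f(q):
        c,s=np.cos(q[2]),np.sin(q[2]); W=P@np.array([[c,s],[-s,c]])+q[:2]
        return (proj(p,np.c_[W,np.full(4,z)])-np.array(uv)).ravel()
    g=np.mean([atz(p,u,z) for u in uv],0)
    o=least_squares(f,[g[0],g[1],0 if x0 is None else x0]); return o.x,o.fun
E
python3 - <<'E'
from h import *
import pickle
p=pickle.load(open("pics/wrist_a.pkl","rb")); q=lambda L:[[(x+.5)/3.4-.5+165,(y+.5)/3.4-.5+105] for x,y in L]
for L in ([(42,76),(165,70),(181,338),(66,341)],[(346,84),(474,84),(440,331),(325,322)]):
    a,b=fitbox(p,q(L),60); print(a.round(3),b.round(1), [atz(p,u,60).round(0)[:2].tolist() for u in q(L)])
# tray 
L=[(46,42),(743,50),(706,320),(70,320)]
print([atz(p,u,10).round(0)[:2].tolist() for u in q(L)])
p=pickle.load(open("pics/top_a.pkl","rb")); q=lambda L:[[(x+.5)/4.5-.5+95,(y+.5)/4.5-.5+150] for x,y in L]
print(fitbox(p,q([(126,535),(128,447),(310,443),(312,530)]) and q([(126,535),(128,447),(310,443),(312,530)]),60))
cv2.imwrite("pics/toptc.png",cv2.resize(p["frame"][155:285,310:390],None,fx=4.5,fy=4.5,interpolation=cv2.INTER_CUBIC))
E
```

```text
[3.65543e+02 3.03841e+02 7.00000e-03] [-1.3 -2.7  0.8 -1.3  0.8  2.7 -0.2  2.2] [[341.0, 360.0], [390.0, 362.0], [391.0, 248.0], [341.0, 247.0]]
[ 4.83451e+02  3.03455e+02 -7.50000e-02] [-0.1 -6.5  0.4 -3.7  0.3  6.  -0.6  6.4] [[462.0, 357.0], [514.0, 356.0], [504.0, 251.0], [454.0, 256.0]]
[[329.0, 372.0], [643.0, 367.0], [642.0, 239.0], [329.0, 240.0]]
(array([3.62509735e+02, 3.00459794e+02, 5.02651876e-02]), array([-0.72668344, -0.46393201, -0.74933921,  0.54578427,  1.03100559,
        0.37535133,  0.45313946, -0.46783453]))
```

View pics/toptc.png

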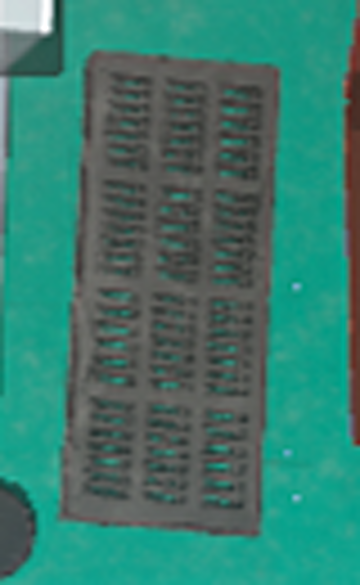

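```bash
python3 - <<'E'
from h import *
import pickle
for n in ("wrist_a","top_a"):
    p=pickle.load(open(f"pics/{n}.pkl","rb")); c,d=ray(p,[256,192]); print(n,c.round(1),(d/np.linalg.norm(d)).round(3))
p=pickle.load(open("pics/wrist_a.pkl","rb"))
def zz(u): return (u+.5-[165,105])*3.4-.5
for x,y,a in ((366,304,0.03),(483,303,-.09)):
  for z in (60,10):
    c,s=np.cos(a),np.sin(a); P=np.array([[-26,60],[26,60],[26,-60],[-26,-60]])@np.array([[c,s],[-s,c]])+[x,y]
    print(z,zz(proj(p,np.c_[P,np.full(4,z)])).round(0).tolist())
E
```

```text
wrist_a [449.4 385.8 434.5] [-0.004 -0.303 -0.953]
top_a [ 401.4   18.6 1201.9] [ 0.139 -0.03  -0.99 ]
60 [[35.0, 68.0], [165.0, 64.0], [188.0, 346.0], [70.0, 349.0]]
10 [[68.0, 61.0], [183.0, 57.0], [201.0, 310.0], [96.0, 313.0]]
60 [[347.0, 62.0], [476.0, 74.0], [438.0, 353.0], [320.0, 344.0]]
10 [[343.0, 56.0], [457.0, 66.0], [425.0, 316.0], [319.0, 308.0]]
```

>>> {"method": "servo_tool", "body": {"steps": [[10,-2,-25,0,0,-2],[20,-4,-60,0,0,-4],[33,-6,-95,0,0,-5],[33,-6,-130,0,0,-5],[33,-6,-160,0,0,-5],[33,-6,-170,0,0,-5],[33,-6,-170,0,0,-5],[33,-6,-170,0,0,-5]], "claw": -1}}

```text
clock: 3.67
eef_pos: [482.4, 305.0, 130.0]
tcp_rot: [-3.141, -0.0, 1.485]
wrist_force: [0.8, -0.2, 0.6]
grip_width: 1.0
```

```bash
python3 cap.py b wrist
```

```text
3.6667 [482.4 305.  130. ] [-3.141 -0.     1.485] [-0.86  0.6   0.27  1.85 -0.23  0.73 -0.55] [ 0.8 -0.2  0.6] 1.0000995769216037
wrist reg [124.6, 197.3] 0.68 10008
```

View pics/wrist_b.png

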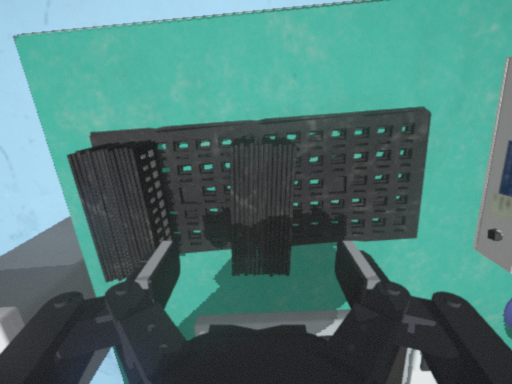

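```bash
python3 - <<'E'
from h import *
import pickle
p=pickle.load(open("pics/wrist_b.pkl","rb"))
for L in ([(232,140),(295,143),(290,275),(232,276)],[(69,153),(147,143),(173,262),(104,279)]):
    a,b=fitbox(p,L,60); print(a.round(3),b.round(1), [atz(p,u,60).round(0)[:2].tolist() for u in L])
E
```

```text
[ 4.84457e+02  2.97676e+02 -9.80000e-02] [-2.8  0.1  3.1 -1.9  0.1  2.3 -0.4  0.6] [[467.0, 360.0], [514.0, 354.0], [504.0, 238.0], [453.0, 241.0]]
[ 3.71548e+02  3.06141e+02 -4.00000e-03] [ 3.8 -7.8 -6.7 -3.4 -4.  13.8  7.5  0.8] [[341.0, 361.0], [402.0, 363.0], [403.0, 260.0], [339.0, 248.0]]
```

>>> {"method": "servo_tool", "body": {"steps": [[1,-3,-25,0,0,0],[2,-6,-55,0,0,0],[2,-6,-80,0,0,0],[2,-6,-98,0,0,0],[2,-6,-98,0,0,0],[2,-6,-98,0,0,0]], "claw": -1}}

```text
clock: 4.32
eef_pos: [485.2, 299.5, 33.8]
tcp_rot: [3.14, -0.002, 1.485]
wrist_force: [0.5, 0.2, 0.6]
grip_width: 0.998
```

>>> {"method": "servo_tool", "body": {"steps": [[0,0,0,0,0,0],[0,0,0,0,0,0],[0,0,0,0,0,0],[0,0,0,0,0,0],[0,0,0,0,0,0],[0,0,0,0,0,0],[0,0,0,0,0,0],[0,0,0,0,0,0]], "claw": 1, "force": 35}}

```text
clock: 4.98
eef_pos: [485.8, 300.1, 35.4]
tcp_rot: [3.138, -0.004, 1.484]
wrist_force: [-2.6, -1.4, 14.0]
grip_width: 0.603
```

>>> {"method": "servo_tool", "body": {"steps": [[0,0,8,0,0,0],[0,0,20,0,0,0],[0,0,45,0,0,0],[0,0,75,0,0,0],[0,0,105,0,0,0],[0,0,130,0,0,0],[0,0,130,0,0,0],[0,0,130,0,0,0]]}}

```text
clock: 5.65
eef_pos: [486.3, 300.6, 167.6]
tcp_rot: [3.136, -0.006, 1.485]
wrist_force: [-0.1, 0.5, -3.7]
grip_width: 0.602
```

```bash
python3 cap.py c wrist scene
```

```text
5.65 [486.3 300.6 167.6] [ 3.136 -0.006  1.485] [-0.87  0.54  0.29  1.83 -0.21  0.79 -0.55] [-0.1  0.5 -3.7] 0.6017029326387725
```

View pics/wrist_c.png

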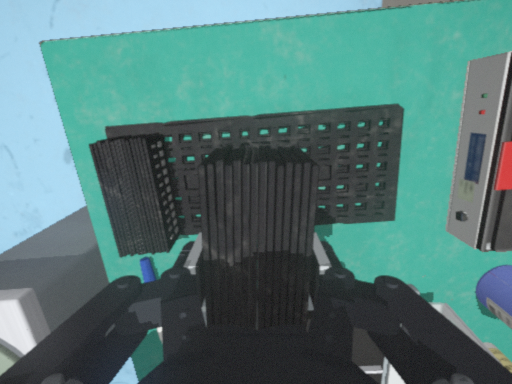

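View pics/scene_c.png

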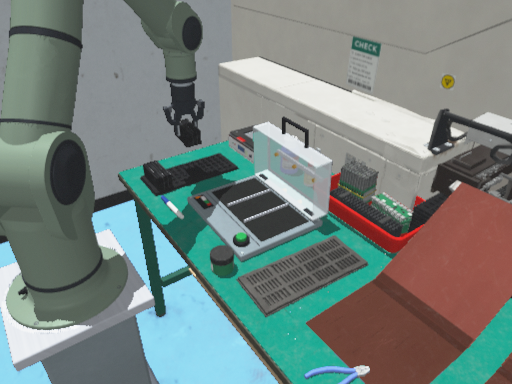

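>>> {"method": "servo_tool", "body": {"steps": [[0,-10,0,0,0,3],[0,-30,0,0,0,9],[0,-60,0,0,0,16],[5,-95,0,0,0,23],[10,-130,0,0,0,30],[15,-165,0,0,0,37],[22,-200,0,0,0,44],[30,-235,0,0,0,51],[38,-270,0,0,0,58],[45,-305,0,0,0,65],[52,-340,0,0,0,72],[57,-370,0,0,0,79]]}}

```text
clock: 6.95
eef_pos: [542.4, -72.9, 164.1]
tcp_rot: [3.14, -0.003, 2.868]
wrist_force: [0.3, 0.1, -2.8]
grip_width: 0.6
```

```bash
cat > go.py <<'E'
import sys
from h import *
from scipy.spatial.transform import Rotation as Ro
# go.py x y z yaw : prints shift and turn needed
x,y,z,yaw=map(float,sys.argv[1:5])
s=r.get_state(); e=s["eef_pos"]; R=Ro.from_euler("xyz",s["tcp_rot"])
D=Ro.from_euler("xyz",[np.pi,0,yaw])*R.inv()
print("clock",s["clock"],"at",e.round(1),s["tcp_rot"].round(3),"j",s["qpos"].round(2),"F",s["wrist_force"].round(1),"g",round(s["grip_width"],3))
print("shift",(np.array([x,y,z])-e).round(1),"turn",np.degrees(D.as_rotvec()).round(1))
E
python3 go.py 547.5 -116 100 3.109
```

```text
clock 6.95 at [542.4 -72.9 164.1] [ 3.140e+00 -3.000e-03  2.868e+00] j [ 0.06  0.5  -0.05  1.87  0.03  0.78  1.3 ] F [ 0.3  0.1 -2.8] g 0.6
shift [  5.1 -43.1 -64.1] turn [-0.1 -0.2 13.8]
```

>>> {"method": "servo_tool", "body": {"steps": [[2,-15,0,0,0,5],[4,-30,-10,0,0,10],[5,-43,-30,0,0,13.8],[5,-43,-50,0,0,13.8],[5,-43,-64,0,0,13.8],[5,-43,-64,0,0,13.8],[5,-43,-64,0,0,13.8]]}}

```text
clock: 7.53
eef_pos: [546.9, -115.9, 99.5]
tcp_rot: [3.14, -0.005, 3.109]
wrist_force: [0.6, -0.8, -2.3]
grip_width: 0.605
```

```bash
python3 go.py 547.5 -116 48 3.109; python3 cap.py d top scene; python3 - <<'E'
import cv2
f=cv2.imread("pics/top_d.png");g=cv2.imread("pics/scene_d.png")
cv2.imwrite("pics/d.png",cv2.hconcat([cv2.resize(f[110:270,180:340],(400,400)),cv2.resize(g[100:260,170:330],(400,400))]))
E
```

```text
clock 7.5333 at [ 546.9 -115.9   99.5] [ 3.14  -0.005  3.109] j [ 0.17  0.61 -0.1   1.88  0.09  0.66  1.56] F [ 0.6 -0.8 -2.3] g 0.605
shift [  0.6  -0.1 -51.5] turn [-0.1 -0.3  0. ]
7.5333 [ 546.9 -115.9   99.5] [ 3.14  -0.005  3.109] [ 0.17  0.61 -0.1   1.88  0.09  0.66  1.56] [ 0.6 -0.8 -2.3] 0.6045769588413374
top carrier_1_mid [201.9, 269.1] 0.64
scene reg [197.2, 169.7] 0.65 1527
```

View pics/d.png

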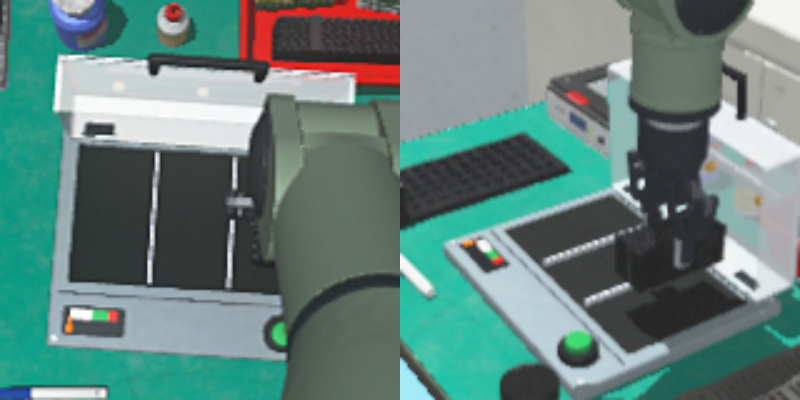

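>>> {"method": "servo_tool", "body": {"steps": [[0,0,-15,0,0,0],[0.5,0,-30,0,0,0],[0.5,0,-42,0,0,0],[0.5,0,-48,0,0,0],[0.5,0,-51,0,0,0],[0.5,0,-52,0,0,0],[0.5,0,-52,0,0,0]]}}

```text
clock: 8.42
eef_pos: [548.4, -115.9, 49.1]
tcp_rot: [3.14, -0.002, 3.109]
wrist_force: [-0.1, -0.4, -2.9]
grip_width: 0.607
```

```bash
python3 go.py 547.5 -116 48 3.109
```

```text
clock 8.4167 at [ 548.4 -115.9   49.1] [ 3.140e+00 -2.000e-03  3.109e+00] j [ 0.16  0.69 -0.09  1.9   0.1   0.56  1.55] F [-0.1 -0.4 -2.9] g 0.607
shift [-0.9 -0.1 -1.1] turn [-0.1 -0.1  0. ]
```

>>> {"method": "servo_tool", "body": {"steps": [[0,0,-2,0,0,0],[0,0,-3.5,0,0,0],[0,0,-3.5,0,0,0]]}}

```text
clock: 8.67
eef_pos: [549.1, -116.1, 47.3]
tcp_rot: [3.141, -0.0, 3.108]
wrist_force: [-8.2, 1.6, 25.9]
grip_width: 0.605
```

>>> {"method": "servo_tool", "body": {"steps": [[0,0,0,0,0,0],[0,0,0,0,0,0],[0,0,0,0,0,0],[0,0,0,0,0,0],[0,0,0,0,0,0]], "claw": -1}}

```text
clock: 9.08
eef_pos: [549.1, -116.1, 47.3]
tcp_rot: [3.141, -0.0, 3.108]
wrist_force: [0.1, 0.3, 0.3]
grip_width: 1.003
```

>>> {"method": "servo_tool", "body": {"steps": [[0,0,20,0,0,0],[0,0,50,0,0,0],[0,0,85,0,0,0],[0,0,115,0,0,0],[0,0,140,0,0,0],[0,0,160,0,0,0],[0,0,160,0,0,0]]}}

```text
clock: 9.67
eef_pos: [550.7, -116.3, 211.1]
tcp_rot: [3.141, 0.005, 3.108]
wrist_force: [-0.1, -0.4, -0.2]
grip_width: 0.998
```

```bash
python3 go.py 365.5 303 130 1.591
```

```text
clock 9.6667 at [ 550.7 -116.3  211.1] [3.141 0.005 3.108] j [ 0.18  0.45 -0.11  1.8   0.06  0.89  1.59] F [-0.1 -0.4 -0.2] g 0.998
shift [-185.2  419.3  -81.1] turn [  0.2   0.2 -86.9]
```

>>> {"method": "servo_tool", "body": {"steps": [[-12,33,0,0,0,-7],[-28,66,0,0,0,-14],[-44,100,0,0,0,-21],[-60,135,0,0,0,-28],[-76,170,0,0,0,-35],[-92,205,0,0,0,-42],[-108,240,0,0,0,-49],[-124,275,0,0,0,-56],[-140,310,0,0,0,-63],[-156,345,-10,0,0,-70],[-172,380,-20,0,0,-77],[-185,410,-40,0,0,-83]]}}

```text
clock: 10.67
eef_pos: [377.1, 269.0, 183.6]
tcp_rot: [3.14, 0.004, 1.785]
wrist_force: [1.7, 1.0, 0.1]
grip_width: 1.0
```

>>> {"method": "servo_tool", "body": {"steps": [[0,15,-15,0,0,-7],[0,20,-30,0,0,-10],[0,20,-40,0,0,-10],[0,20,-40,0,0,-10]]}}

```text
clock: 11.0
eef_pos: [376.2, 288.2, 141.7]
tcp_rot: [-3.141, 0.007, 1.613]
wrist_force: [0.6, -0.2, -0.2]
grip_width: 1.0
```

```bash
python3 go.py 365.5 303 130 1.591;  python3 cap.py e wrist top; python3 - <<'E'
import cv2
f=cv2.imread("pics/top_e.png")
cv2.imwrite("pics/e.png",cv2.resize(f[110:270,180:340],(640,640))[:600])
E
```

```text
clock 11.0 at [376.2 288.2 141.7] [-3.141  0.007  1.613] j [-0.84  0.44  0.07  2.08 -0.04  0.63 -0.7 ] F [ 0.6 -0.2 -0.2] g 1.0
shift [-10.7  14.8 -11.7] turn [ 0.4 -0.  -1.3]
11.0 [376.2 288.2 141.7] [-3.141  0.007  1.613] [-0.84  0.44  0.07  2.08 -0.04  0.63 -0.7 ] [ 0.6 -0.2 -0.2] 0.9997355904807564
```

View pics/e.png

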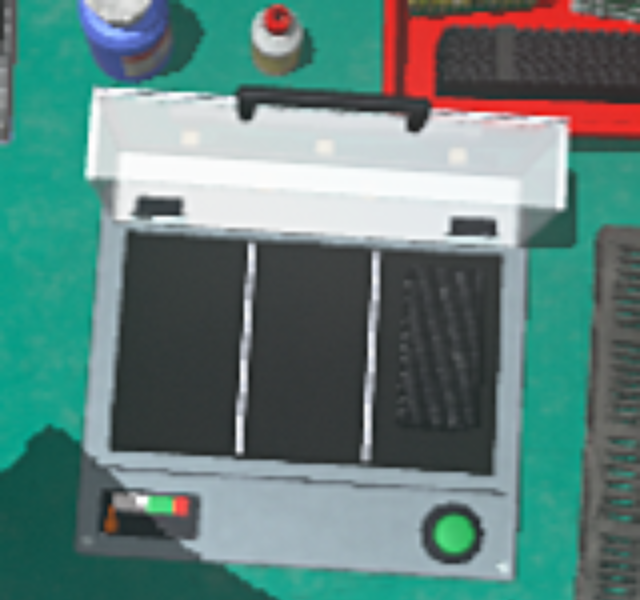

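View pics/wrist_e.png

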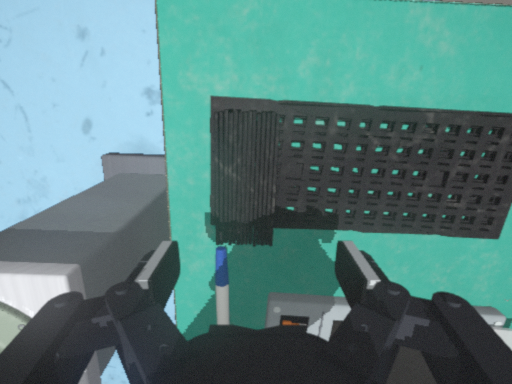

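```bash
python3 - <<'E'
from h import *
import pickle
p=pickle.load(open("pics/wrist_e.pkl","rb"))
L=[(211,109),(277,110),(272,245),(213,243)]
a,b=fitbox(p,L,60); print(a.round(3),b.round(1), [atz(p,u,60).round(0)[:2].tolist() for u in L])
print(proj(p,[a[0],a[1],35]))
E
```

```text
[3.62401e+02 3.03730e+02 1.70000e-02] [-0.9 -2.2  0.9 -1.3 -0.8  2.2  0.8  2.8] [[336.0, 362.0], [387.0, 363.0], [390.0, 246.0], [337.0, 246.0]]
[[244.55738067 175.34396108]]
```

>>> {"method": "servo_tool", "body": {"steps": [[-7,8,-5,0,0,-0.7],[-13,15,-25,0,0,-1.4],[-13,15,-55,0,0,-1.4],[-13,15,-85,0,0,-1.4],[-13,15,-105,0,0,-1.4],[-13,15,-109,0,0,-1.4],[-13,15,-109,0,0,-1.4]]}}

```text
clock: 11.88
eef_pos: [364.6, 303.2, 35.0]
tcp_rot: [3.14, 0.005, 1.585]
wrist_force: [-0.1, -0.0, 0.9]
grip_width: 1.004
```

>>> {"method": "servo_tool", "body": {"steps": [[0,0,0,0,0,0],[0,0,0,0,0,0],[0,0,0,0,0,0],[0,0,0,0,0,0],[0,0,0,0,0,0],[0,0,0,0,0,0],[0,0,0,0,0,0],[0,0,0,0,0,0]], "claw": 1, "force": 35}}

```text
clock: 12.55
eef_pos: [365.2, 303.6, 36.4]
tcp_rot: [3.138, 0.003, 1.585]
wrist_force: [-0.6, -0.6, 13.2]
grip_width: 0.6
```

>>> {"method": "servo_tool", "body": {"steps": [[0,0,8,0,0,0],[0,0,20,0,0,0],[0,0,45,0,0,0],[0,0,75,0,0,0],[0,0,105,0,0,0],[0,0,130,0,0,0],[0,0,130,0,0,0]]}}

```text
clock: 13.13
eef_pos: [366.7, 304.9, 171.6]
tcp_rot: [3.133, -0.002, 1.584]
wrist_force: [1.5, 1.6, -0.3]
grip_width: 0.606
```

```bash
python3 go.py 551 76 100 3.109
```

```text
clock 13.1333 at [366.7 304.9 171.6] [ 3.133e+00 -2.000e-03  1.584e+00] j [-0.89  0.38  0.09  2.06 -0.04  0.69 -0.76] F [ 1.5  1.6 -0.3] g 0.606
shift [ 184.3 -228.9  -71.6] turn [-0.5  0.3 87.4]
```

>>> {"method": "servo_tool", "body": {"steps": [[10,-12,0,0,0,5],[25,-30,0,0,0,12],[40,-50,0,0,0,19],[57,-70,0,0,0,26],[74,-92,0,0,0,33],[91,-114,0,0,0,40],[108,-136,0,0,0,47],[125,-158,0,0,0,54],[142,-180,0,0,0,61],[160,-202,0,0,0,68],[175,-220,0,0,0,75],[185,-229,-10,0,0,82]]}}

```text
clock: 14.13
eef_pos: [553.6, 72.8, 163.2]
tcp_rot: [3.134, 0.001, 3.019]
wrist_force: [0.7, -0.1, -2.8]
grip_width: 0.6
```

```bash
python3 go.py 552 76 60 3.109
```

```text
clock 14.1333 at [553.6  72.8 163.2] [3.134e+00 1.000e-03 3.019e+00] j [-0.07  0.52 -0.23  1.84  0.15  0.79  1.08] F [ 0.7 -0.1 -2.8] g 0.6
shift [  -1.6    3.2 -103.2] turn [-0.4  0.1  5.2]
```

>>> {"method": "servo_tool", "body": {"steps": [[0,2,-10,0,0,3],[-2,3,-30,0,0,5.2],[-2,3,-55,0,0,5.2],[-2,3,-80,0,0,5.2],[-2,3,-100,0,0,5.2],[-2,3,-110,0,0,5.2],[-2,3,-113,0,0,5.2],[-2,3,-113,0,0,5.2]]}}

```text
clock: 14.8
eef_pos: [551.5, 75.9, 50.3]
tcp_rot: [3.134, 0.0, 3.11]
wrist_force: [1.1, -0.3, -2.4]
grip_width: 0.604
```

```bash
python3 go.py 552 76 47 3.109
```

```text
clock 14.8 at [551.5  75.9  50.3] [3.134 0.    3.11 ] j [-0.09  0.69 -0.2   1.9   0.23  0.57  1.09] F [ 1.1 -0.3 -2.4] g 0.604
shift [ 0.5  0.1 -3.3] turn [-0.4  0.  -0. ]
```

>>> {"method": "servo_tool", "body": {"steps": [[0,0,-1.5,0,0,0],[0,0,-3,0,0,0],[0,0,-3,0,0,0]]}}

```text
clock: 15.05
eef_pos: [552.2, 76.0, 48.6]
tcp_rot: [3.134, 0.002, 3.11]
wrist_force: [-2.2, -0.2, 4.1]
grip_width: 0.606
```

>>> {"method": "servo_tool", "body": {"steps": [[0,0,0,0,0,0],[0,0,0,0,0,0],[0,0,0,0,0,0],[0,0,0,0,0,0],[0,0,0,0,0,0]], "claw": -1}}

```text
clock: 15.47
eef_pos: [552.3, 76.0, 48.7]
tcp_rot: [3.134, 0.002, 3.109]
wrist_force: [1.0, 0.3, -0.3]
grip_width: 1.003
```

>>> {"method": "servo_tool", "body": {"steps": [[0,0,20,0,0,0],[0,0,50,0,0,0],[0,0,85,0,0,0],[0,0,120,0,0,0],[0,0,155,0,0,0],[0,0,190,0,0,0],[0,0,225,0,0,0],[0,0,260,0,0,0],[0,0,280,0,0,0],[0,0,280,0,0,0]]}}

```text
clock: 16.3
eef_pos: [553.6, 76.3, 333.3]
tcp_rot: [3.132, 0.009, 3.109]
wrist_force: [0.3, 0.4, -1.5]
grip_width: 1.004
```

```bash
python3 go.py 677 -24 330 1.5383;  python3 cap.py f wrist top scene; python3 - <<'E'
import cv2
f=cv2.imread("pics/top_f.png");g=cv2.imread("pics/scene_f.png")
cv2.imwrite("pics/f.png",cv2.hconcat([cv2.resize(f[110:270,180:340],(400,400)),cv2.resize(g[100:260,170:330],(400,400))]))
E
```

```text
clock 16.3 at [553.6  76.3 333.3] [3.132 0.009 3.109] j [-0.03  0.33 -0.28  1.65  0.09  1.16  1.21] F [ 0.3  0.4 -1.5] g 1.004
shift [ 123.4 -100.3   -3.3] turn [  0.    0.8 -90. ]
16.3 [553.6  76.3 333.3] [3.132 0.009 3.109] [-0.03  0.33 -0.28  1.65  0.09  1.16  1.21] [ 0.3  0.4 -1.5] 1.0038932550059765
```

View pics/f.png

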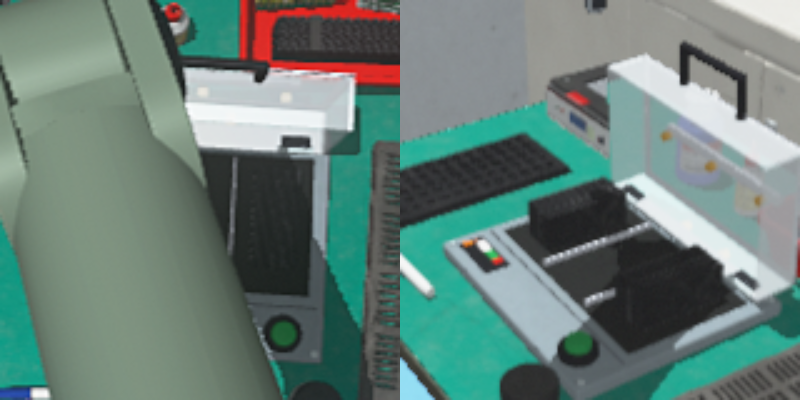

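View pics/wrist_f.png

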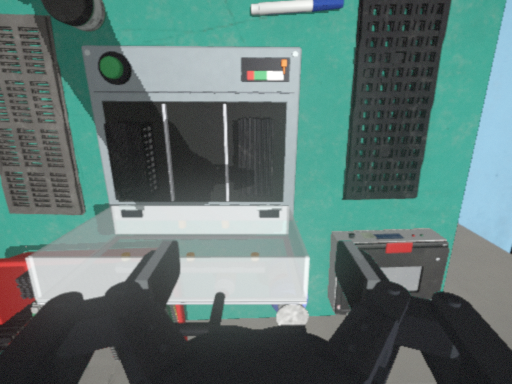

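>>> {"method": "servo_tool", "body": {"steps": [[10,-8,0,0,0,-7],[20,-16,0,0,0,-14],[31,-25,0,0,0,-21],[42,-34,0,0,0,-28],[53,-43,0,0,0,-35],[64,-52,0,0,0,-42],[75,-61,0,0,0,-49],[86,-70,0,0,0,-56],[97,-79,0,0,0,-63],[108,-88,0,0,0,-70],[119,-96,0,0,0,-77],[126,-100,0,0,0,-84]]}}

```text
clock: 17.75
eef_pos: [678.8, -25.2, 327.5]
tcp_rot: [3.135, 0.002, 1.637]
wrist_force: [-0.8, -0.2, 0.6]
grip_width: 0.998
```

```bash
python3 go.py 680 -24 300 1.5383
```

```text
clock 17.75 at [678.8 -25.2 327.5] [3.135e+00 2.000e-03 1.637e+00] j [-0.1   0.54  0.08  1.34 -0.04  1.25  0.05] F [-0.8 -0.2  0.6] g 0.998
shift [  1.2   1.2 -27.5] turn [ 0.1  0.4 -5.6]
```

>>> {"method": "servo_tool", "body": {"steps": [[1,1,0,0,0,-3],[1,1,-10,0,0,-5.6],[1,1,-20,0,0,-5.6],[1,1,-20,0,0,-5.6]]}}

```text
clock: 18.08
eef_pos: [679.0, -24.0, 304.9]
tcp_rot: [3.138, 0.002, 1.541]
wrist_force: [0.1, -0.1, -0.5]
grip_width: 0.998
```

```bash
python3 cap.py g wrist scene; python3 - <<'E'
import cv2
g=cv2.imread("pics/scene_g.png")
cv2.imwrite("pics/g.png",cv2.hconcat([cv2.resize(cv2.imread("pics/wrist_g.png"),(400,300)),cv2.resize(g[60:210,220:420],(400,300))]))
E
```

```text
18.0833 [679.  -24.  304.9] [3.138e+00 2.000e-03 1.541e+00] [-0.11  0.56  0.1   1.37 -0.05  1.21 -0.04] [ 0.1 -0.1 -0.5] 0.9981100386146521
wrist reg [17.1, 47.2] 0.15 1168
```

View pics/g.png

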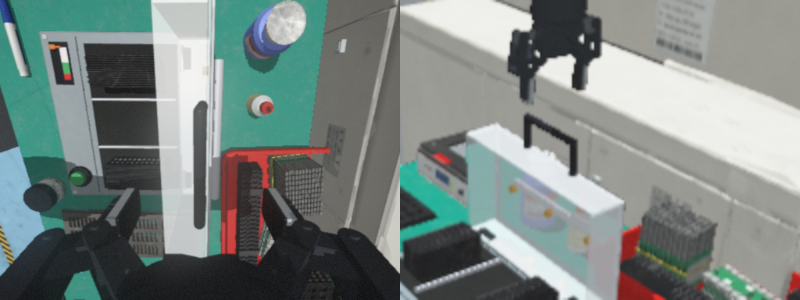

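```bash
python3 - <<'E'
from h import *
import pickle
p=pickle.load(open("pics/wrist_g.pkl","rb"))
print(proj(p,[[679,-24,262],[679,31,262],[679,-79,262],[677,-24,262]]))
for v in (128,292): print(atz(p,(257,v),268))
for q in tip_of("hood_handle",p): print(q, atz(p,q["xy"],262))
E
```

```text
[[258.96756738 219.53304769]
 [256.71741755 142.29897403]
 [260.85841146 284.43432179]
 [256.18323953 219.61132015]]
[679.44484067  40.59360853 268.        ]
[675.90420501 -81.2179047  268.        ]
{'xy': [254.8, 222.3], 'conf': 0.97} [675.94094892 -26.07149235 262.        ]
```

>>> {"method": "servo_tool", "body": {"steps": [[-1,-1,-15,0,0,0],[-2,-1,-35,0,0,0],[-2,-1,-50,0,0,0],[-2,-1,-54,0,0,0],[-2,-1,-54,0,0,0],[-2,-1,-54,0,0,0]]}}

```text
clock: 18.93
eef_pos: [678.3, -25.3, 254.8]
tcp_rot: [3.133, 0.002, 1.539]
wrist_force: [0.1, -0.4, 0.1]
grip_width: 0.999
```

>>> {"method": "servo_tool", "body": {"steps": [[0,0,0,0,0,0],[0,0,0,0,0,0],[0,0,0,0,0,0],[0,0,0,0,0,0],[0,0,0,0,0,0],[0,0,0,0,0,0],[0,0,0,0,0,0],[0,0,0,0,0,0],[0,0,0,0,0,0],[0,0,0,0,0,0]], "claw": 1, "force": 25}}

```text
clock: 19.77
eef_pos: [678.0, -25.3, 255.0]
tcp_rot: [3.134, 0.002, 1.539]
wrist_force: [-5.4, 0.3, 4.5]
grip_width: 0.129
```

```bash
python3 go.py 677 -25 251 1.5383
```

```text
clock 19.7667 at [678.  -25.3 255. ] [3.134e+00 2.000e-03 1.539e+00] j [-0.11  0.59  0.09  1.44 -0.05  1.1  -0.04] F [-5.4  0.3  4.5] g 0.129
shift [-1.   0.3 -4. ] turn [ 0.1  0.4 -0.1]
```

```bash
cat > arc.py <<'E'
import sys
from h import *
# arc.py th_from th_to n : waypoint shifts relative to now, assuming the bar is now at th_from
a,b,n=float(sys.argv[1]),float(sys.argv[2]),int(sys.argv[3])
def P(t):
    f=239.46*np.cos(t+.1933); return np.array([-f*.9995,f*.0325,239.46*np.sin(t+.1933)])
s=r.get_state(); print(s["clock"],s["eef_pos"].round(1),s["wrist_force"].round(1),s["grip_width"].round(3))
for t in np.linspace(a,b,n+1)[1:]: print(round(t,3),(P(t)-P(a)).round(1).tolist())
E
python3 arc.py 1.52 1.12 12
python3 -c "
import numpy as np
f=239.46*np.cos(1.52+.1933);print(643-f*.9995,-23+f*.0325,25+239.46*np.sin(1.7133))"
```

```text
676.9915483932349 -24.105277961761015 262.03271914510265Traceback (most recent call last):
  File "arc.py", line 7, in <module>
    s=r.get_state(); print(s["clock"],s["eef_pos"].round(1),s["wrist_force"].round(1),s["grip_width"].round(3))
                                                                                      ^^^^^^^^^^^^^^^^^^^^^
AttributeError: 'float' object has no attribute 'round'
```

```bash
sed -i 's/s\["grip_width"\].round(3)/s["grip_width"]/' arc.py; python3 arc.py 1.52 1.12 12
```

```text
19.7667 [678.  -25.3 255. ] [-5.4  0.3  4.5] 0.12883817627310443
1.487 [-7.9, 0.3, 1.0]
1.453 [-15.9, 0.5, 1.7]
1.42 [-23.8, 0.8, 2.2]
1.387 [-31.8, 1.0, 2.4]
1.353 [-39.8, 1.3, 2.4]
1.32 [-47.7, 1.6, 2.0]
1.287 [-55.7, 1.8, 1.4]
1.253 [-63.6, 2.1, 0.6]
1.22 [-71.5, 2.3, -0.5]
1.187 [-79.4, 2.6, -1.9]
1.153 [-87.2, 2.8, -3.6]
1.12 [-94.9, 3.1, -5.5]
```

>>> {"method": "servo_tool", "body": {"steps": [[-5,0,0.5,0,0,0],[-12,0.5,1.5,0,0,0],[-20,0.5,2,0,0,0],[-28,1,2.5,0,0,0],[-36,1,2.5,0,0,0],[-44,1.5,2,0,0,0],[-52,1.5,1.5,0,0,0],[-60,2,1,0,0,0],[-68,2,0,0,0,0],[-76,2.5,-1,0,0,0],[-84,3,-3,0,0,0],[-92,3,-5,0,0,0]]}}

```text
clock: 20.77
eef_pos: [585.2, -22.1, 250.0]
tcp_rot: [3.134, 0.002, 1.539]
wrist_force: [0.2, 4.7, 5.8]
grip_width: 0.125
```

```bash
python3 arc.py 1.153 0.75 12
```

```text
20.7667 [585.2 -22.1 250. ] [0.2 4.7 5.8] 0.12524240558022456
1.119 [-7.8, 0.3, -1.9]
1.086 [-15.5, 0.5, -4.1]
1.052 [-23.2, 0.8, -6.5]
1.019 [-30.8, 1.0, -9.2]
0.985 [-38.2, 1.2, -12.2]
0.952 [-45.6, 1.5, -15.4]
0.918 [-52.9, 1.7, -18.8]
0.884 [-60.0, 2.0, -22.5]
0.851 [-67.0, 2.2, -26.5]
0.817 [-73.9, 2.4, -30.6]
0.784 [-80.7, 2.6, -35.0]
0.75 [-87.2, 2.8, -39.6]
```

```bash
python3 arc.py 1.13 0.73 12
```

```text
20.7667 [585.2 -22.1 250. ] [0.2 4.7 5.8] 0.12524240558022456
1.097 [-7.7, 0.3, -2.1]
1.063 [-15.3, 0.5, -4.4]
1.03 [-22.9, 0.7, -7.0]
0.997 [-30.3, 1.0, -9.9]
0.963 [-37.7, 1.2, -12.9]
0.93 [-44.9, 1.5, -16.3]
0.897 [-52.1, 1.7, -19.9]
0.863 [-59.1, 1.9, -23.7]
0.83 [-66.0, 2.1, -27.7]
0.797 [-72.7, 2.4, -32.0]
0.763 [-79.3, 2.6, -36.5]
0.73 [-85.7, 2.8, -41.2]
```

>>> {"method": "servo_tool", "body": {"steps": [[-8,0,-2,0,0,0],[-15.5,0.5,-4.5,0,0,0],[-23,0.5,-7,0,0,0],[-30.5,1,-10,0,0,0],[-38,1,-13,0,0,0],[-45,1.5,-16.5,0,0,0],[-52,1.5,-20,0,0,0],[-59,2,-24,0,0,0],[-66,2,-28,0,0,0],[-73,2.5,-32,0,0,0],[-79.5,2.5,-36.5,0,0,0],[-86,3,-41,0,0,0]]}}

```text
clock: 21.77
eef_pos: [498.4, -19.3, 208.5]
tcp_rot: [3.134, 0.002, 1.539]
wrist_force: [1.0, 0.8, 0.2]
grip_width: 0.132
```

```bash
python3 arc.py 0.73 0.35 12
```

```text
21.7667 [498.4 -19.3 208.5] [1.  0.8 0.2] 0.1318154668190934
0.698 [-6.0, 0.2, -4.7]
0.667 [-11.8, 0.4, -9.5]
0.635 [-17.5, 0.6, -14.6]
0.603 [-23.0, 0.7, -19.8]
0.572 [-28.3, 0.9, -25.2]
0.54 [-33.5, 1.1, -30.7]
0.508 [-38.4, 1.2, -36.4]
0.477 [-43.2, 1.4, -42.3]
0.445 [-47.8, 1.6, -48.3]
0.413 [-52.3, 1.7, -54.5]
0.382 [-56.5, 1.8, -60.8]
0.35 [-60.5, 2.0, -67.2]
```

>>> {"method": "servo_tool", "body": {"steps": [[-6,0,-4.5,0,0,0],[-12,0.5,-9.5,0,0,0],[-17.5,0.5,-14.5,0,0,0],[-23,0.5,-20,0,0,0],[-28.5,1,-25,0,0,0],[-33.5,1,-30.5,0,0,0],[-38.5,1,-36.5,0,0,0],[-43,1.5,-42.5,0,0,0],[-48,1.5,-48.5,0,0,0],[-52,1.5,-54.5,0,0,0],[-56.5,2,-61,0,0,0],[-60.5,2,-67,0,0,0]]}}

```text
clock: 22.77
eef_pos: [437.7, -17.4, 140.9]
tcp_rot: [3.133, 0.002, 1.539]
wrist_force: [5.5, 2.8, -4.0]
grip_width: 0.13
```

```bash
python3 arc.py 0.35 0.0 12; python3 cap.py h scene
```

```text
22.7667 [437.7 -17.4 140.9] [ 5.5  2.8 -4. ] 0.1299809466399191
0.321 [-3.5, 0.1, -6.0]
0.292 [-6.9, 0.2, -12.2]
0.262 [-10.0, 0.3, -18.4]
0.233 [-13.0, 0.4, -24.7]
0.204 [-15.8, 0.5, -31.1]
0.175 [-18.4, 0.6, -37.6]
0.146 [-20.8, 0.7, -44.1]
0.117 [-23.1, 0.7, -50.8]
0.088 [-25.1, 0.8, -57.4]
0.058 [-26.9, 0.9, -64.2]
0.029 [-28.6, 0.9, -71.0]
0.0 [-30.0, 1.0, -77.8]
22.7667 [437.7 -17.4 140.9] [3.133e+00 2.000e-03 1.539e+00] [-0.15  0.39  0.06  2.17 -0.04  0.58 -0.09] [ 5.5  2.8 -4. ] 0.1299809466399191
```

View pics/scene_h.png

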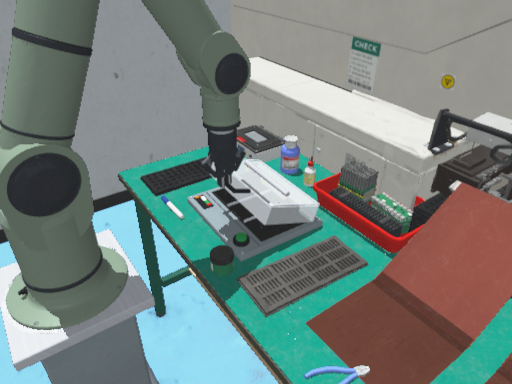

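Hood is on the way down, about 0.35 rad, led well. Slower for the last part.

>>> {"method": "servo_tool", "body": {"steps": [[-3,0,-5,0,0,0],[-5.5,0,-10,0,0,0],[-8,0.5,-15,0,0,0],[-10.5,0.5,-20,0,0,0],[-13,0.5,-25,0,0,0],[-15,0.5,-30,0,0,0],[-17,0.5,-35,0,0,0],[-19,0.5,-40,0,0,0],[-21,0.5,-45,0,0,0],[-22.5,0.5,-50,0,0,0],[-24,1,-54,0,0,0],[-25,1,-58,0,0,0]]}}

```text
clock: 23.92
eef_pos: [412.7, -16.4, 82.6]
tcp_rot: [3.134, 0.002, 1.539]
wrist_force: [1.4, 2.8, -0.4]
grip_width: 0.124
```

>>> {"method": "servo_tool", "body": {"steps": [[-1,0,-3,0,0,0],[-1.5,0,-6,0,0,0],[-2.5,0,-9,0,0,0],[-3,0,-12,0,0,0],[-3.5,0,-15,0,0,0],[-4,0,-18,0,0,0],[-4.5,0,-20,0,0,0],[-5,0,-22,0,0,0],[-5,0,-23,0,0,0],[-5,0,-23,0,0,0]]}}

```text
clock: 24.75
eef_pos: [409.0, -16.7, 60.3]
tcp_rot: [3.131, 0.002, 1.539]
wrist_force: [1.9, 0.9, 26.4]
grip_width: 0.127
```

```bash
python3 cap.py i scene wrist;python3 - <<'E'
import cv2
g=cv2.imread("pics/scene_i.png")
cv2.imwrite("pics/i.png",cv2.hconcat([cv2.resize(cv2.imread("pics/wrist_i.png"),(400,300)),cv2.resize(g[130:280,150:350],(400,300))]))
E
```

```text
24.75 [409.  -16.7  60.3] [3.131e+00 2.000e-03 1.539e+00] [-0.14  0.53  0.04  2.29 -0.05  0.32 -0.09] [ 1.9  0.9 26.4] 0.1269991785203816
```

View pics/i.png

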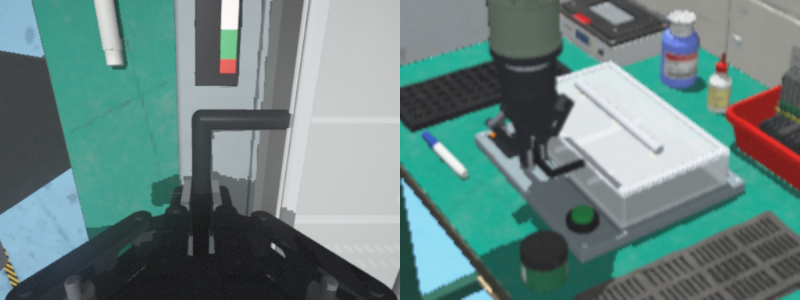

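>>> {"method": "servo_tool", "body": {"steps": [[0,0,1,0,0,0],[0,0,1,0,0,0],[0,0,1,0,0,0],[0,0,1,0,0,0],[0,0,1,0,0,0],[0,0,1,0,0,0]], "claw": 0.1}}

```text
clock: 25.55
eef_pos: [408.8, -16.8, 61.2]
tcp_rot: [3.131, 0.002, 1.539]
wrist_force: [-0.2, -0.1, 0.2]
grip_width: 0.449
```

>>> {"method": "servo_tool", "body": {"steps": [[0,0,8,0,0,0],[0,0,18,0,0,0],[0,0,30,0,0,0],[0,0,50,0,0,0],[0,0,70,0,0,0],[0,0,90,0,0,0],[0,0,90,0,0,0]]}}

```text
clock: 26.13
eef_pos: [410.0, -16.8, 154.5]
tcp_rot: [3.127, 0.001, 1.538]
wrist_force: [1.7, -0.6, -0.5]
grip_width: 0.45
```

```bash
python3 cap.py j scene;python3 go.py 417 -131 80 1.5383; python3 - <<'E'
import cv2
g=cv2.imread("pics/scene_j.png")
cv2.imwrite("pics/j.png",cv2.resize(g[130:280,150:350],(800,600)))
E
```

```text
26.1333 [410.  -16.8 154.5] [3.127e+00 1.000e-03 1.538e+00] [-0.16  0.32  0.07  2.23 -0.03  0.58 -0.1 ] [ 1.7 -0.6 -0.5] 0.44993262365984876
clock 26.2833 at [408.7 -16.7 151.4] [3.131e+00 2.000e-03 1.539e+00] j [-0.16  0.33  0.07  2.23 -0.03  0.57 -0.1 ] F [-0.9  0.3 -0.4] g 0.457
shift [   8.3 -114.3  -71.4] turn [ 0.1  0.6 -0. ]
```

View pics/j.png

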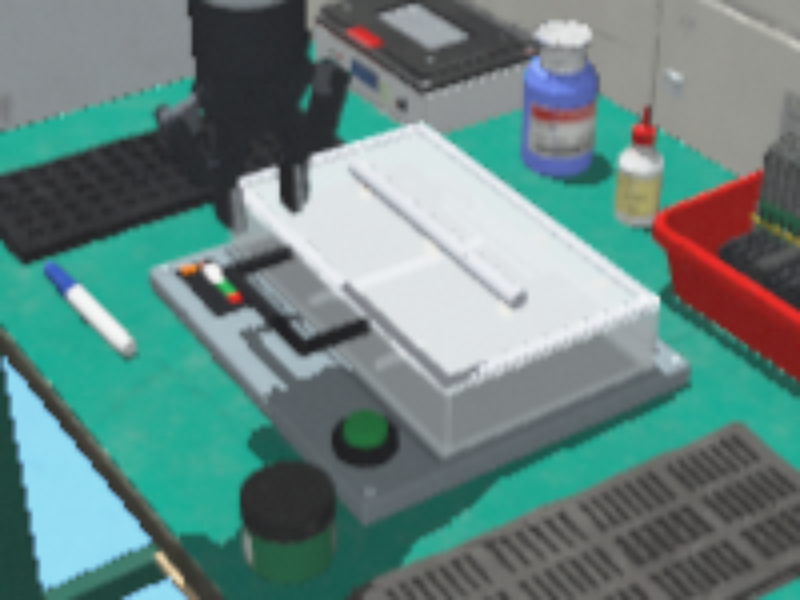

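>>> {"method": "servo_tool", "body": {"steps": [[1,-9,0,0,0,7],[2,-18,0,0,0,14],[3,-28,0,0,0,21],[4,-38,0,0,0,28],[4,-48,0,0,0,35],[5,-58,0,0,0,42],[5,-68,0,0,0,49],[6,-78,0,0,0,56],[6,-88,0,0,0,63],[7,-98,0,0,0,70],[8,-108,0,0,0,77],[8,-114,0,0,0,84]], "claw": 1}}

```text
clock: 27.28
eef_pos: [416.3, -131.5, 150.5]
tcp_rot: [3.131, 0.0, 3.01]
wrist_force: [0.7, 0.2, 0.4]
grip_width: -0.001
```

```bash
python3 go.py 417 -132 75 3.109; python3 cap.py k top; python3 - <<'E'
from h import *
import pickle
p=pickle.load(open("pics/top_k.pkl","rb"))
print("jar",atz(p,[306.5,271],53))
cv2.imwrite("pics/k.png",cv2.resize(p["frame"][150:290,190:340],None,fx=4,fy=4))
E
```

```text
clock 27.2833 at [ 416.3 -131.5  150.5] [3.131 0.    3.01 ] j [ 0.41  0.38 -0.29  2.15  0.16  0.64  1.45] F [0.7 0.2 0.4] g -0.001
shift [  0.7  -0.5 -75.5] turn [-0.6  0.1  5.7]
27.2833 [ 416.3 -131.5  150.5] [3.131 0.    3.01 ] [ 0.41  0.38 -0.29  2.15  0.16  0.64  1.45] [0.7 0.2 0.4] -0.0005043991334372291
jar [ 337.59210021 -167.20318677   53.        ]
```

View pics/k.png

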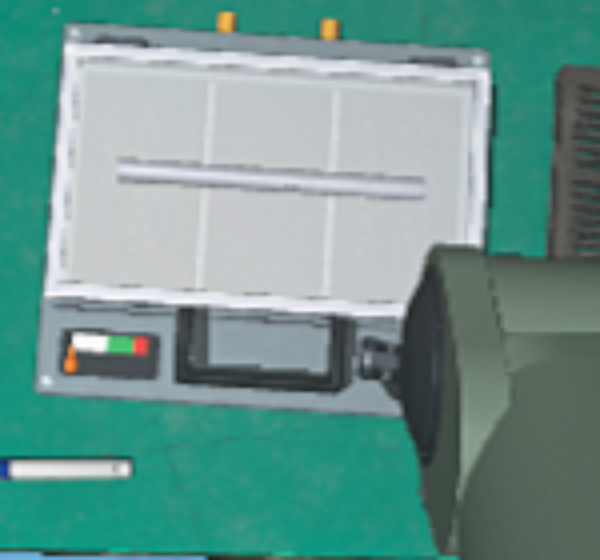

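>>> {"method": "servo_tool", "body": {"steps": [[1,0,-15,0,0,3],[1,-0.5,-35,0,0,5.7],[1,-0.5,-60,0,0,5.7],[1,-0.5,-80,0,0,5.7],[1,-0.5,-90,0,0,5.7],[1,-0.5,-92,0,0,5.7],[1,-0.5,-92,0,0,5.7]]}}

```text
clock: 28.02
eef_pos: [416.7, -130.7, 58.1]
tcp_rot: [3.13, -0.001, 3.098]
wrist_force: [0.1, -0.6, -0.2]
grip_width: -0.0
```

```bash
python3 go.py 417 -132 58 3.109; python3 cap.py l scene wrist; python3 - <<'E'
import cv2
g=cv2.imread("pics/scene_l.png")
cv2.imwrite("pics/l.png",cv2.hconcat([cv2.resize(cv2.imread("pics/wrist_l.png"),(400,300)),cv2.resize(g[190:265,190:290],(400,300),interpolation=2)]))
E
```

```text
clock 28.0167 at [ 416.7 -130.7   58.1] [ 3.130e+00 -1.000e-03  3.098e+00] j [ 0.36  0.56 -0.23  2.2   0.28  0.41  1.43] F [ 0.1 -0.6 -0.2] g -0.0
shift [ 0.3 -1.3 -0.1] turn [-0.7 -0.1  0.6]
28.0167 [ 416.7 -130.7   58.1] [ 3.130e+00 -1.000e-03  3.098e+00] [ 0.36  0.56 -0.23  2.2   0.28  0.41  1.43] [ 0.1 -0.6 -0.2] -0.0004343156896275011
scene reg [311.6, 170.2] 0.64 235
```

View pics/l.png

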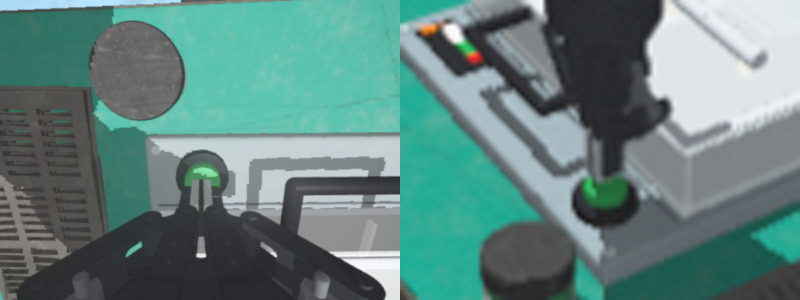

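>>> {"method": "servo_tool", "body": {"steps": [[0,0,-4,0,0,0],[0,0,-8,0,0,0],[0,0,-12,0,0,0],[0,0,-15,0,0,0],[0,0,-16,0,0,0],[0,0,-16,0,0,0],[0,0,-16,0,0,0],[0,0,-16,0,0,0],[0,0,-16,0,0,0]]}}

```text
clock: 29.07
eef_pos: [417.8, -131.7, 43.7]
tcp_rot: [3.131, 0.002, 3.099]
wrist_force: [-2.7, -0.4, 26.0]
grip_width: -0.002
```

```bash
cat > ptr.py <<'E'
import sys
from h import *
t=sys.argv[1]
p=viewer.read_camera("top"); cv2.imwrite(f"pics/ptr_{t}.png",cv2.resize(p["frame"][225:250,195:240],None,fx=12,fy=12,interpolation=cv2.INTER_CUBIC))
s=r.get_state(); print(s["clock"],s["eef_pos"].round(1),s["wrist_force"].round(1))
f=p["frame"][225:250,195:240].astype(int); m=(f[:,:,2]>130)&(f[:,:,1]>50)&(f[:,:,1]<150)&(f[:,:,0]<70)&(f[:,:,2]-f[:,:,1]>50)
ys,xs=np.nonzero(m); print(xs.mean()+195 if len(xs) else None,ys.mean()+225 if len(ys) else None,len(xs))
c,s_=np.cos(-.0325),np.sin(-.0325)
E
python3 ptr.py 1
```

```text
29.1167 [ 417.8 -131.7   43.7] [-2.9 -0.6 26.6]
209.0 240.30769230769232 13
```

View pics/ptr_1.png

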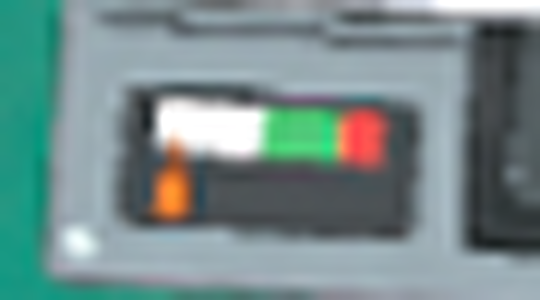

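>>> {"method": "servo_tool", "body": {"steps": [[0,0,-1,0,0,0],[0,0,-1,0,0,0],[0,0,-1,0,0,0],[0,0,-1,0,0,0],[0,0,-1,0,0,0],[0,0,-1,0,0,0],[0,0,-1,0,0,0],[0,0,-1,0,0,0],[0,0,-1,0,0,0],[0,0,-1,0,0,0],[0,0,-1,0,0,0],[0,0,-1,0,0,0]]}}

```text
clock: 30.12
eef_pos: [417.9, -131.8, 43.4]
tcp_rot: [3.132, 0.003, 3.099]
wrist_force: [-7.8, 1.9, 41.5]
grip_width: 0.0
```

>>> {"method": "servo_tool", "body": {"steps": [[0,0,0,0,0,0],[0,0,0,0,0,0],[0,0,0,0,0,0],[0,0,0,0,0,0],[0,0,0,0,0,0],[0,0,0,0,0,0],[0,0,0,0,0,0],[0,0,0,0,0,0],[0,0,0,0,0,0],[0,0,0,0,0,0],[0,0,0,0,0,0],[0,0,0,0,0,0]]}}

```text
clock: 31.12
eef_pos: [417.8, -131.8, 43.7]
tcp_rot: [3.132, 0.003, 3.099]
wrist_force: [-4.3, 1.2, 25.2]
grip_width: -0.0
```

```bash
python3 ptr.py 2
```

```text
31.1667 [ 417.8 -131.7   43.7] [-4.6  0.8 24.9]
216.0 241.125 8
```

View pics/ptr_2.png

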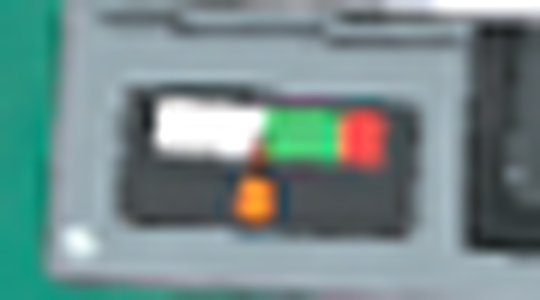

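>>> {"method": "servo_tool", "body": {"steps": [[0,0,-0.5,0,0,0],[0,0,-0.5,0,0,0],[0,0,-0.5,0,0,0],[0,0,-0.5,0,0,0],[0,0,-0.5,0,0,0],[0,0,-0.5,0,0,0],[0,0,-0.5,0,0,0],[0,0,-0.5,0,0,0],[0,0,-0.5,0,0,0],[0,0,-0.5,0,0,0],[0,0,-0.5,0,0,0]]}}

```text
clock: 32.08
eef_pos: [417.8, -131.8, 43.6]
tcp_rot: [3.132, 0.003, 3.099]
wrist_force: [-5.7, 1.3, 29.4]
grip_width: 0.002
```

```bash
python3 ptr.py 3
```

```text
32.1333 [ 417.8 -131.7   43.6] [-6.1  1.1 29.4]
219.11111111111111 240.88888888888889 9
```

View pics/ptr_3.png

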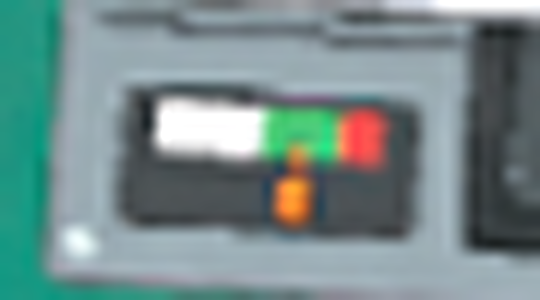

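Pointer in the green (column ~293 of the zoom, green from 262 to 340). Release.

>>> {"method": "servo_tool", "body": {"steps": [[0,0,8,0,0,0],[0,0,20,0,0,0],[0,0,45,0,0,0],[0,0,75,0,0,0],[0,0,100,0,0,0],[0,0,107,0,0,0],[0,0,107,0,0,0]]}}

```text
clock: 32.72
eef_pos: [418.6, -132.1, 151.9]
tcp_rot: [3.133, 0.006, 3.099]
wrist_force: [-0.2, -0.2, -0.4]
grip_width: -0.001
```

```bash
python3 ptr.py 4; python3 go.py 409 -16.5 150 1.5383
```

```text
32.7667 [ 418.  -132.   150.7] [-0.6 -0.1  0.6]
217.72727272727272 240.36363636363637 11
clock 32.7667 at [ 418.  -132.   150.7] [3.133 0.004 3.099] j [ 0.44  0.38 -0.32  2.14  0.18  0.64  1.52] F [-0.6 -0.1  0.6] g -0.002
shift [ -9.  115.5  -0.7] turn [ -0.2   0.6 -89.4]
```

View pics/ptr_4.png

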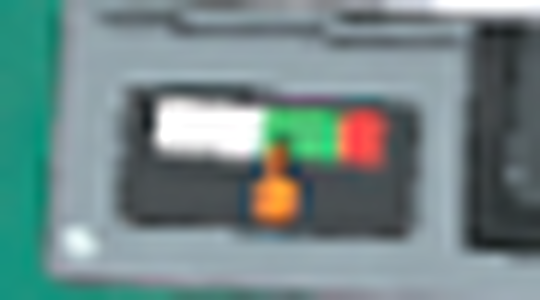

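Pointer is creeping back. Now to the handle with a half-open gripper.

>>> {"method": "servo_tool", "body": {"steps": [[-1,9,0,0,0,-7],[-2,18,0,0,0,-14],[-3,28,0,0,0,-21],[-4,38,0,0,0,-28],[-4,48,0,0,0,-35],[-5,58,0,0,0,-42],[-5,68,0,0,0,-49],[-6,78,0,0,0,-56],[-7,88,0,0,0,-63],[-8,98,0,0,0,-70],[-8,108,0,0,0,-77],[-9,115,0,0,0,-84]], "claw": 0.1}}

```text
clock: 33.77
eef_pos: [408.3, -16.3, 149.2]
tcp_rot: [3.135, 0.005, 1.627]
wrist_force: [0.3, -0.0, -0.3]
grip_width: 0.45
```

```bash
python3 go.py 409 -16.5 61 1.5383
```

```text
clock 33.7667 at [408.3 -16.3 149.2] [3.135 0.005 1.627] j [-0.14  0.33  0.03  2.23 -0.01  0.57 -0.04] F [ 0.3 -0.  -0.3] g 0.45
shift [  0.7  -0.2 -88.2] turn [ 0.3  0.4 -5.1]
```

>>> {"method": "servo_tool", "body": {"steps": [[0.5,0,0,0,0,-4],[0.5,0,-15,0,0,-5],[0.5,0,-40,0,0,-5],[0.5,0,-60,0,0,-5],[0.5,0,-75,0,0,-5],[0.5,0,-85,0,0,-5],[0.5,0,-88,0,0,-5],[0.5,0,-88,0,0,-5]]}}

```text
clock: 34.43
eef_pos: [407.7, -16.5, 59.8]
tcp_rot: [3.138, 0.006, 1.54]
wrist_force: [-0.4, 0.0, -0.1]
grip_width: 0.45
```

>>> {"method": "servo_tool", "body": {"steps": [[0,0,0,0,0,0],[0,0,0,0,0,0],[0,0,0,0,0,0],[0,0,0,0,0,0],[0,0,0,0,0,0],[0,0,0,0,0,0],[0,0,0,0,0,0],[0,0,0,0,0,0]], "claw": 1, "force": 30}}

```text
clock: 35.1
eef_pos: [409.0, -16.6, 60.5]
tcp_rot: [3.135, 0.005, 1.54]
wrist_force: [5.3, -1.3, -2.6]
grip_width: 0.125
```

```bash
python3 arc.py 0 0.4 12
```

```text
35.1 [409.  -16.6  60.5] [ 5.3 -1.3 -2.6] 0.12492509594092027
0.033 [1.7, -0.1, 7.8]
0.067 [3.6, -0.1, 15.6]
0.1 [5.8, -0.2, 23.2]
0.133 [8.2, -0.3, 30.8]
0.167 [10.9, -0.4, 38.3]
0.2 [13.8, -0.4, 45.8]
0.233 [17.0, -0.6, 53.1]
0.267 [20.4, -0.7, 60.3]
0.3 [24.1, -0.8, 67.4]
0.333 [28.0, -0.9, 74.4]
0.367 [32.1, -1.0, 81.2]
0.4 [36.4, -1.2, 87.9]
```

>>> {"method": "servo_tool", "body": {"steps": [[1,0,4,0,0,0],[2.5,0,11,0,0,0],[4.5,0,19,0,0,0],[7,0,27,0,0,0],[9.5,-0.5,34.5,0,0,0],[12.5,-0.5,42,0,0,0],[15.5,-0.5,49.5,0,0,0],[18.5,-0.5,56.5,0,0,0],[22,-0.5,63.5,0,0,0],[26,-1,71,0,0,0],[30,-1,78,0,0,0],[34,-1,84.5,0,0,0]]}}

```text
clock: 36.1
eef_pos: [442.5, -17.8, 145.6]
tcp_rot: [3.137, 0.006, 1.54]
wrist_force: [-5.1, -3.6, -0.2]
grip_width: 0.125
```

```bash
python3 arc.py 0.38 0.8 12
```

```text
36.1 [442.5 -17.8 145.6] [-5.1 -3.6 -0.2] 0.12521314007992804
0.415 [4.7, -0.2, 7.0]
0.45 [9.6, -0.3, 13.8]
0.485 [14.7, -0.5, 20.4]
0.52 [20.1, -0.7, 26.8]
0.555 [25.7, -0.8, 33.0]
0.59 [31.5, -1.0, 39.1]
0.625 [37.5, -1.2, 44.9]
0.66 [43.7, -1.4, 50.5]
0.695 [50.1, -1.6, 55.9]
0.73 [56.7, -1.8, 61.1]
0.765 [63.5, -2.1, 66.0]
0.8 [70.4, -2.3, 70.7]
```

>>> {"method": "servo_tool", "body": {"steps": [[4.5,0,7,0,0,0],[9.5,-0.5,14,0,0,0],[14.5,-0.5,20.5,0,0,0],[20,-0.5,27,0,0,0],[25.5,-1,33,0,0,0],[31.5,-1,39,0,0,0],[37.5,-1,45,0,0,0],[43.5,-1.5,50.5,0,0,0],[50,-1.5,56,0,0,0],[56.5,-2,61,0,0,0],[63.5,-2,66,0,0,0],[70.5,-2.5,70.5,0,0,0]]}}

```text
clock: 37.1
eef_pos: [512.4, -20.3, 217.2]
tcp_rot: [3.139, 0.006, 1.539]
wrist_force: [-17.0, 1.0, 21.7]
grip_width: 0.132
```

```bash
python3 arc.py 0.8 1.2 12
```

```text
37.1 [512.4 -20.3 217.2] [-17.    1.   21.7] 0.13218939539400354
0.833 [6.8, -0.2, 4.2]
0.867 [13.6, -0.4, 8.3]
0.9 [20.7, -0.7, 12.0]
0.933 [27.8, -0.9, 15.6]
0.967 [35.1, -1.1, 18.9]
1.0 [42.4, -1.4, 22.0]
1.033 [49.9, -1.6, 24.8]
1.067 [57.5, -1.9, 27.4]
1.1 [65.1, -2.1, 29.7]
1.133 [72.8, -2.4, 31.7]
1.167 [80.6, -2.6, 33.5]
1.2 [88.4, -2.9, 35.1]
```

>>> {"method": "servo_tool", "body": {"steps": [[6,0,5.5,0,0,0],[13,-0.5,9.5,0,0,0],[20,-0.5,13,0,0,0],[27,-1,16.5,0,0,0],[34.5,-1,20,0,0,0],[42,-1.5,23,0,0,0],[49.5,-1.5,26,0,0,0],[57,-2,28.5,0,0,0],[64.5,-2,31,0,0,0],[72.5,-2.5,33,0,0,0],[80.5,-2.5,34.5,0,0,0],[88,-3,36,0,0,0]]}}

```text
clock: 38.1
eef_pos: [601.4, -23.4, 253.7]
tcp_rot: [3.139, 0.006, 1.539]
wrist_force: [-1.8, 0.0, 5.4]
grip_width: 0.123
```

```bash
python3 arc.py 1.2 1.52 10
```

```text
38.1 [601.4 -23.4 253.7] [-1.8  0.   5.4] 0.12337031511297995
1.232 [7.6, -0.2, 1.2]
1.264 [15.2, -0.5, 2.2]
1.296 [22.8, -0.7, 3.0]
1.328 [30.4, -1.0, 3.5]
1.36 [38.1, -1.2, 3.7]
1.392 [45.7, -1.5, 3.7]
1.424 [53.4, -1.7, 3.5]
1.456 [61.0, -2.0, 3.0]
1.488 [68.7, -2.2, 2.3]
1.52 [76.3, -2.5, 1.3]
```

>>> {"method": "servo_tool", "body": {"steps": [[7.5,0,1,0,0,0],[15,-0.5,2,0,0,0],[22,-0.5,3,0,0,0],[29,-1,3.5,0,0,0],[36,-1,3.5,0,0,0],[43,-1.5,3.5,0,0,0],[50,-1.5,3.5,0,0,0],[57,-2,3,0,0,0],[64,-2,2.5,0,0,0],[70,-2,2,0,0,0],[75,-2.5,1.5,0,0,0],[76,-2.5,1.5,0,0,0]]}}

```text
clock: 39.1
eef_pos: [677.8, -25.9, 254.8]
tcp_rot: [3.139, 0.006, 1.539]
wrist_force: [-4.0, -3.7, 2.2]
grip_width: 0.126
```

>>> {"method": "servo_tool", "body": {"steps": [[0.5,0,0,0,0,0],[0.5,0,0,0,0,0],[0.5,0,0,0,0,0],[0.5,0,0,0,0,0],[0.5,0,0,0,0,0],[0.5,0,0,0,0,0]], "claw": -0.6}}

```text
clock: 39.6
eef_pos: [678.2, -25.8, 254.9]
tcp_rot: [3.139, 0.006, 1.539]
wrist_force: [-1.0, 0.0, 0.0]
grip_width: 0.801
```

>>> {"method": "servo_tool", "body": {"steps": [[0,0,10,0,0,0],[0,0,30,0,0,0],[0,0,55,0,0,0],[0,0,80,0,0,0],[0,0,90,0,0,0],[0,0,90,0,0,0]]}}

```text
clock: 40.1
eef_pos: [679.1, -25.9, 348.4]
tcp_rot: [3.135, 0.005, 1.539]
wrist_force: [0.4, -0.2, -0.6]
grip_width: 0.8
```

```bash
python3 cap.py m scene wrist;python3 - <<'E'
import cv2
g=cv2.imread("pics/scene_m.png")
cv2.imwrite("pics/m.png",cv2.hconcat([cv2.resize(cv2.imread("pics/wrist_m.png"),(400,300)),cv2.resize(g[100:250,170:370],(400,300))]))
E
```

```text
40.1 [679.1 -25.9 348.4] [3.135 0.005 1.539] [-0.11  0.53  0.1   1.3  -0.05  1.3  -0.05] [ 0.4 -0.2 -0.6] 0.8000110776196205
scene carrier_1_mid [258.7, 211.9] 0.3
```

View pics/m.png

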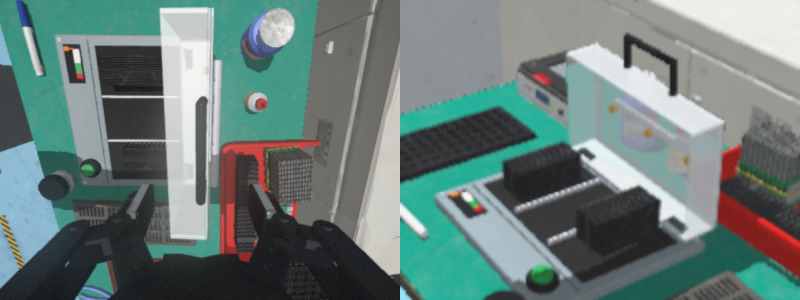

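>>> {"method": "servo_tool", "body": {"steps": [[-10,-7,0,0,0,7],[-21,-14,0,0,0,14],[-32,-21,0,0,0,21],[-43,-28,0,0,0,28],[-54,-35,0,0,0,35],[-66,-43,0,0,0,42],[-78,-51,0,0,0,49],[-90,-60,0,0,0,56],[-102,-69,0,0,0,63],[-114,-78,-10,0,0,70],[-124,-86,-30,0,0,77],[-130,-90,-55,0,0,84]], "claw": -1}}

```text
clock: 41.4
eef_pos: [547.3, -117.0, 289.1]
tcp_rot: [3.141, 0.008, 3.011]
wrist_force: [1.2, -0.2, -0.4]
grip_width: 1.0
```

>>> {"method": "servo_tool", "body": {"steps": [[0,0,-25,0,0,5.5],[0,0,-60,0,0,5.5],[0,0,-90,0,0,5.5],[0,0,-100,0,0,5.5],[0,0,-100,0,0,5.5]]}}

```text
clock: 41.82
eef_pos: [546.1, -116.8, 186.9]
tcp_rot: [3.141, 0.003, 3.107]
wrist_force: [0.7, -0.3, 0.2]
grip_width: 0.996
```

```bash
python3 go.py 549 -116 160 3.109; python3 cap.py n wrist
```

```text
clock 41.8167 at [ 546.1 -116.8  186.9] [3.141e+00 3.000e-03 3.107e+00] j [ 0.25  0.48 -0.2   1.82  0.12  0.84  1.53] F [ 0.7 -0.3  0.2] g 0.996
shift [  2.9   0.8 -26.9] turn [-0.   0.2  0.1]
41.8167 [ 546.1 -116.8  186.9] [3.141e+00 3.000e-03 3.107e+00] [ 0.25  0.48 -0.2   1.82  0.12  0.84  1.53] [ 0.7 -0.3  0.2] 0.9962325257322462
```

View pics/wrist_n.png

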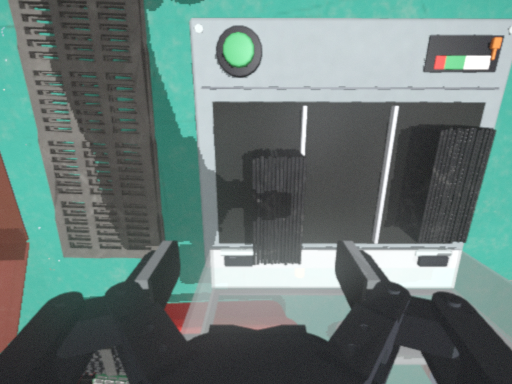

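```bash
python3 - <<'E'
from h import *
import pickle
p=pickle.load(open("pics/wrist_n.pkl","rb"))
for L in ([(251,152),(305,152),(300,265),(254,265)],[(438,127),(495,128),(466,242),(418,241)]):
    a,b=fitbox(p,L,72,x0=1.54); print(a.round(3),b.round(1), [atz(p,u,72).round(0)[:2].tolist() for u in L])
cv2.imwrite("pics/n.png",cv2.convertScaleAbs(cv2.resize(p["frame"][100:290,190:510],None,fx=2.5,fy=2.5,interpolation=2),alpha=2.2))
E
```

```text
[569.028 -96.944   1.549] [-0.7  0.9  1.   0.2  1.2 -0.9 -1.5 -0.3] [[508.0, -121.0], [509.0, -71.0], [631.0, -73.0], [629.0, -123.0]]
[550.501  74.584   1.555] [ 0.1 -0.8  0.7 -2.8  0.5  1.5 -1.5  3.4] [[491.0, 50.0], [493.0, 101.0], [609.0, 99.0], [606.0, 49.0]]
```

View pics/n.png

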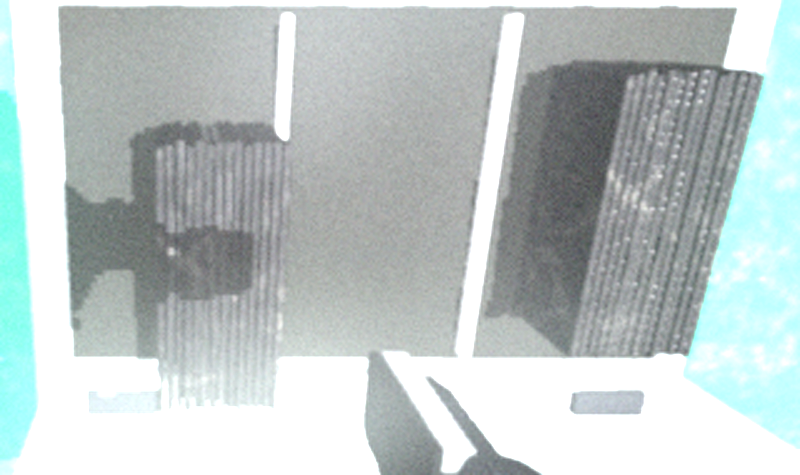

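>>> {"method": "servo_tool", "body": {"steps": [[10,10,-20,0,0,0],[19,20,-50,0,0,0],[19,20,-85,0,0,0],[19,20,-115,0,0,0],[19,20,-135,0,0,0],[19,20,-139,0,0,0],[19,20,-139,0,0,0]], "claw": -1}}

```text
clock: 42.55
eef_pos: [567.5, -97.0, 52.1]
tcp_rot: [-3.142, 0.009, 3.107]
wrist_force: [0.0, 0.2, 0.4]
grip_width: 0.999
```

>>> {"method": "servo_tool", "body": {"steps": [[0,0,0,0,0,0],[0,0,0,0,0,0],[0,0,0,0,0,0],[0,0,0,0,0,0],[0,0,0,0,0,0],[0,0,0,0,0,0],[0,0,0,0,0,0],[0,0,0,0,0,0]], "claw": 1, "force": 35}}

```text
clock: 43.22
eef_pos: [568.6, -97.1, 54.0]
tcp_rot: [-3.141, 0.012, 3.107]
wrist_force: [-1.7, 0.1, 13.9]
grip_width: 0.6
```

>>> {"method": "servo_tool", "body": {"steps": [[0,0,8,0,0,0],[0,0,20,0,0,0],[-5,0,45,0,0,0],[-10,0,75,0,0,0],[-15,0,105,0,0,0],[-20,0,125,0,0,0],[-20,0,125,0,0,0]]}}

```text
clock: 43.8
eef_pos: [549.7, -97.5, 184.4]
tcp_rot: [-3.14, 0.018, 3.106]
wrist_force: [1.5, -0.7, -1.8]
grip_width: 0.603
```

```bash
python3 cap.py o wrist scene; python3 - <<'E'
from h import *
import pickle
p=pickle.load(open("pics/top_a.pkl","rb"))
q=lambda x,y:[(x+.5)/4.5-.5+310,(y+.5)/4.5-.5+155]
W=np.array([atz(p,q(*c),10)[:2] for c in ((92,52),(281,66),(259,535),(62,520))]); print(W.round(0),W.mean(0))
d=(W[0]+W[1]-W[2]-W[3])/2; print(np.linalg.norm(d),np.arctan2(d[1],d[0]))
g=cv2.imread("pics/scene_o.png")
cv2.imwrite("pics/o.png",cv2.hconcat([cv2.resize(cv2.imread("pics/wrist_o.png"),(400,300)),cv2.resize(g[100:250,170:370],(400,300))]))
E
```

```text
43.8 [549.7 -97.5 184.4] [-3.14   0.018  3.106] [ 0.22  0.48 -0.21  1.84  0.13  0.82  1.48] [ 1.5 -0.7 -1.8] 0.6027214760713135
scene carrier_1_mid [275.9, 175.2] 0.4
[[ 657. -246.]
 [ 651. -377.]
 [ 332. -356.]
 [ 339. -225.]] [ 494.61450277 -301.13798785]
318.7980100115132 -0.06667395532963681
```

View pics/o.png

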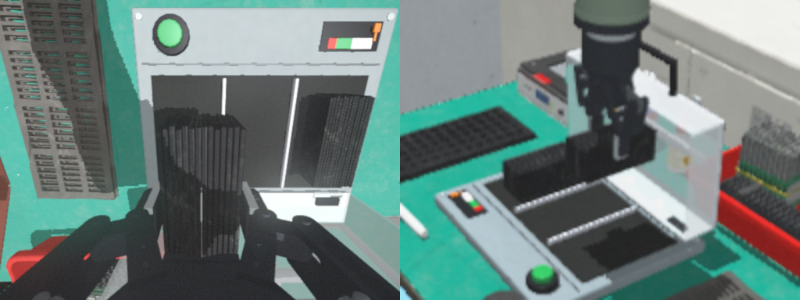

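>>> {"method": "servo_tool", "body": {"steps": [[0,-10,0,0,0,-5],[0,-24,0,0,0,-12],[2,-40,0,0,0,-19],[4,-58,0,0,0,-26],[6,-76,0,0,0,-33],[8,-95,0,0,0,-40],[11,-114,0,0,0,-47],[14,-133,0,0,0,-54],[17,-152,0,0,0,-61],[20,-171,0,0,0,-68],[23,-190,0,0,0,-75],[25,-208,0,0,0,-82]]}}

```text
clock: 45.1
eef_pos: [573.1, -305.8, 176.9]
tcp_rot: [-3.14, 0.01, 1.67]
wrist_force: [-0.4, 0.7, -2.5]
grip_width: 0.6
```

```bash
python3 go.py 575 -306 60 1.505
```

```text
clock 45.1 at [ 573.1 -305.8  176.9] [-3.14  0.01  1.67] j [ 0.27  0.63  0.19  1.6  -0.13  0.92  0.6 ] F [-0.4  0.7 -2.5] g 0.6
shift [   1.9   -0.2 -116.9] turn [ 0.6 -0.1 -9.4]
```

>>> {"method": "servo_tool", "body": {"steps": [[1,0,-5,0,0,-5],[2,0,-25,0,0,-9.4],[2,0,-55,0,0,-9.4],[2,0,-85,0,0,-9.4],[2,0,-108,0,0,-9.4],[2,0,-120,0,0,-9.4],[2,0,-125,0,0,-9.4],[2,0,-125,0,0,-9.4]]}}

```text
clock: 45.77
eef_pos: [574.7, -305.6, 51.0]
tcp_rot: [-3.138, 0.009, 1.506]
wrist_force: [-0.3, -0.2, -2.3]
grip_width: 0.601
```

```bash
python3 go.py 575 -306 42 1.505;  python3 cap.py p scene wrist;python3 - <<'E'
import cv2
g=cv2.imread("pics/scene_p.png")
cv2.imwrite("pics/p.png",cv2.hconcat([cv2.resize(cv2.imread("pics/wrist_p.png"),(400,300)),cv2.resize(g[150:330,210:450],(400,300))]))
E
```

```text
clock 45.7667 at [ 574.7 -305.6   51. ] [-3.138  0.009  1.506] j [ 0.27  0.8   0.19  1.66 -0.2   0.7   0.49] F [-0.3 -0.2 -2.3] g 0.601
shift [ 0.3 -0.4 -9. ] turn [ 0.5 -0.2 -0. ]
45.7667 [ 574.7 -305.6   51. ] [-3.138  0.009  1.506] [ 0.27  0.8   0.19  1.66 -0.2   0.7   0.49] [-0.3 -0.2 -2.3] 0.6005502411800088
scene reg [271.4, 199.7] 0.2 9900
```

View pics/p.png

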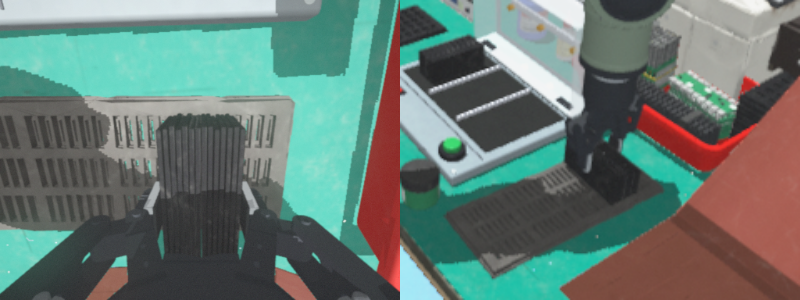

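>>> {"method": "servo_tool", "body": {"steps": [[0,0,-4,0,0,0],[0,0,-8,0,0,0],[0,0,-9.5,0,0,0],[0,0,-9.5,0,0,0]]}}

```text
clock: 46.4
eef_pos: [575.4, -305.8, 43.0]
tcp_rot: [-3.141, 0.01, 1.506]
wrist_force: [0.4, -0.9, -2.4]
grip_width: 0.597
```

>>> {"method": "servo_tool", "body": {"steps": [[0,0,-1.5,0,0,0],[0,0,-3,0,0,0],[0,0,-3,0,0,0]]}}

```text
clock: 46.65
eef_pos: [575.6, -306.0, 42.0]
tcp_rot: [-3.141, 0.01, 1.506]
wrist_force: [-10.4, 7.4, 33.8]
grip_width: 0.602
```

>>> {"method": "servo_tool", "body": {"steps": [[0,0,0,0,0,0],[0,0,0,0,0,0],[0,0,0,0,0,0],[0,0,0,0,0,0],[0,0,0,0,0,0]], "claw": -1}}

```text
clock: 47.07
eef_pos: [575.5, -305.9, 41.8]
tcp_rot: [-3.141, 0.01, 1.506]
wrist_force: [-0.4, 0.3, -0.8]
grip_width: 1.0
```

>>> {"method": "servo_tool", "body": {"steps": [[0,0,20,0,0,0],[0,0,50,0,0,0],[0,0,85,0,0,0],[0,0,120,0,0,0],[0,0,150,0,0,0],[0,0,165,0,0,0],[0,0,165,0,0,0]]}}

```text
clock: 47.65
eef_pos: [576.8, -306.7, 210.6]
tcp_rot: [3.137, 0.012, 1.505]
wrist_force: [0.0, -0.3, -0.2]
grip_width: 1.003
```

```bash
python3 go.py 551 75.5 200 3.109;  python3 cap.py q wrist
```

```text
clock 47.65 at [ 576.8 -306.7  210.6] [3.137 0.012 1.505] j [ 0.24  0.61  0.24  1.57 -0.16  0.98  0.46] F [ 0.  -0.3 -0.2] g 1.003
shift [-25.8 382.2 -10.6] turn [ 0.4  0.7 91.9]
47.65 [ 576.8 -306.7  210.6] [3.137 0.012 1.505] [ 0.24  0.61  0.24  1.57 -0.16  0.98  0.46] [ 0.  -0.3 -0.2] 1.0028717897473283
```

View pics/wrist_q.png

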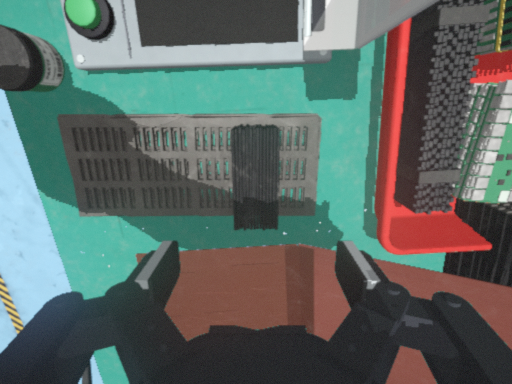

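>>> {"method": "servo_tool", "body": {"steps": [[-8,20,5,0,0,7],[-16,50,8,0,0,14],[-24,82,8,0,0,21],[-26,115,8,0,0,28],[-26,148,8,0,0,35],[-26,181,8,0,0,42],[-26,214,8,0,0,49],[-26,247,8,0,0,56],[-26,280,8,0,0,63],[-26,313,8,0,0,70],[-26,345,0,0,0,77],[-26,370,-10,0,0,84]]}}

```text
clock: 48.8
eef_pos: [548.7, 67.2, 195.2]
tcp_rot: [-3.141, 0.009, 2.979]
wrist_force: [-0.0, 1.0, -0.1]
grip_width: 1.0
```

```bash
python3 go.py 551 75.5 190 3.109;  python3 - <<'E'
from h import *
import pickle
p=pickle.load(open("pics/wrist_q.pkl","rb"))
L=[(233,124),(280,124),(278,229),(234,231)]
a,b=fitbox(p,L,60); print(a.round(3),b.round(1))
e=a[:2]-[494.6,-301.1]; t=-.066; print("tray y",e@[np.cos(t),np.sin(t)],"tray x",e@[np.sin(t),-np.cos(t)])
E
```

```text
clock 48.8 at [548.7  67.2 195.2] [-3.141  0.009  2.979] j [-0.1   0.46 -0.17  1.84  0.11  0.84  1.08] F [-0.   1.  -0.1] g 1.0
shift [ 2.3  8.3 -5.2] turn [0.1 0.5 7.4]
[ 5.75001e+02 -3.08401e+02 -6.60000e-02] [-1.9  0.3  1.5  0.3  0.4  0.7  0.  -1.3]
tray y 80.70714571138078 tray x 1.982546507585101
```

Pack 1 is centred on the grey tray. Look at the second before gripping.

>>> {"method": "servo_tool", "body": {"steps": [[1,4,-2,0,0,5],[2,8,-5,0,0,7.4],[2,8,-5,0,0,7.4]]}}

```text
clock: 49.05
eef_pos: [549.9, 76.2, 188.3]
tcp_rot: [-3.141, 0.006, 3.113]
wrist_force: [0.8, -0.7, 0.3]
grip_width: 0.999
```

```bash
python3 cap.py s wrist
```

```text
49.05 [549.9  76.2 188.3] [-3.141  0.006  3.113] [-0.09  0.48 -0.21  1.83  0.13  0.84  1.18] [ 0.8 -0.7  0.3] 0.9985468269350728
```

View pics/wrist_s.png

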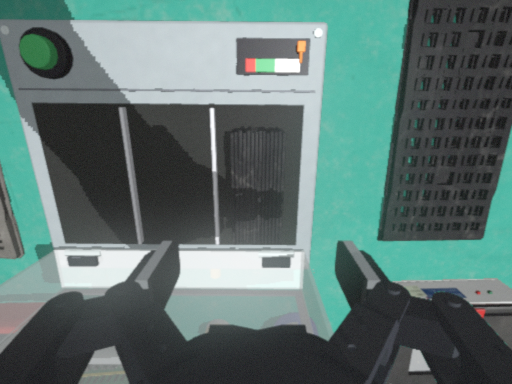

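>>> {"method": "servo_tool", "body": {"steps": [[0,0,-20,0,0,0],[0,0,-50,0,0,0],[0,0,-85,0,0,0],[0,0,-115,0,0,0],[0,0,-134,0,0,0],[0,0,-139,0,0,0],[0,0,-139,0,0,0]]}}

```text
clock: 49.78
eef_pos: [549.8, 74.0, 49.7]
tcp_rot: [-3.14, 0.006, 3.105]
wrist_force: [0.0, -0.2, 0.3]
grip_width: 1.003
```

>>> {"method": "servo_tool", "body": {"steps": [[0,0,0,0,0,0],[0,0,0,0,0,0],[0,0,0,0,0,0],[0,0,0,0,0,0],[0,0,0,0,0,0],[0,0,0,0,0,0],[0,0,0,0,0,0],[0,0,0,0,0,0]], "claw": 1, "force": 35}}

```text
clock: 50.45
eef_pos: [550.7, 74.2, 51.2]
tcp_rot: [-3.141, 0.008, 3.104]
wrist_force: [-1.4, -0.2, 8.3]
grip_width: 0.604
```

>>> {"method": "servo_tool", "body": {"steps": [[0,0,8,0,0,0],[0,0,20,0,0,0],[-5,0,45,0,0,0],[-10,0,75,0,0,0],[-15,0,105,0,0,0],[-20,0,135,0,0,0],[-20,0,135,0,0,0]]}}

```text
clock: 51.03
eef_pos: [532.2, 74.5, 192.8]
tcp_rot: [3.141, 0.016, 3.104]
wrist_force: [2.4, -0.1, -1.8]
grip_width: 0.6
```

```bash
python3 go.py 435 -297 150 1.505; python3 cap.py t scene
```

```text
clock 51.0333 at [532.2  74.5 192.8] [3.141 0.016 3.104] j [-0.09  0.44 -0.21  1.88  0.13  0.82  1.16] F [ 2.4 -0.1 -1.8] g 0.6
shift [ -97.2 -371.5  -42.8] turn [  0.7   0.7 -91.6]
51.0333 [532.2  74.5 192.8] [3.141 0.016 3.104] [-0.09  0.44 -0.21  1.88  0.13  0.82  1.16] [ 2.4 -0.1 -1.8] 0.6002859488371615
scene reg [289.1, 278.1] 0.48 3899
```

View pics/scene_t.png

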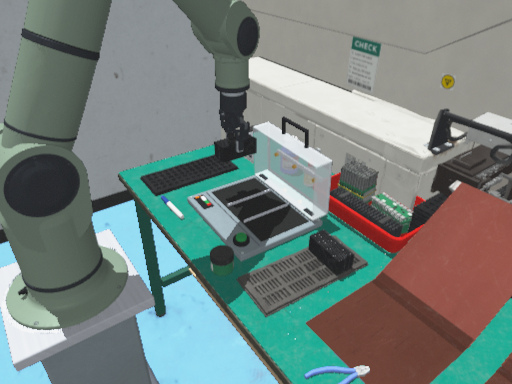

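>>> {"method": "servo_tool", "body": {"steps": [[-4,-10,0,0,0,-5],[-10,-30,0,0,0,-12],[-18,-60,0,0,0,-19],[-26,-92,0,0,0,-26],[-34,-124,0,0,0,-33],[-42,-156,0,0,0,-40],[-50,-188,0,0,0,-47],[-58,-220,0,0,0,-54],[-66,-252,0,0,0,-61],[-75,-285,0,0,0,-68],[-84,-318,0,0,0,-75],[-93,-350,0,0,0,-82]]}}

```text
clock: 52.18
eef_pos: [436.5, -277.5, 186.2]
tcp_rot: [-3.139, 0.009, 1.667]
wrist_force: [1.9, 0.1, -2.4]
grip_width: 0.603
```

```bash
python3 go.py 435 -299 42 1.505
```

```text
clock 52.1833 at [ 436.5 -277.5  186.2] [-3.139  0.009  1.667] j [ 0.29  0.43  0.21  1.95 -0.11  0.78  0.65] F [ 1.9  0.1 -2.4] g 0.603
shift [  -1.5  -21.5 -144.2] turn [ 0.5 -0.1 -9.3]
```

>>> {"method": "servo_tool", "body": {"steps": [[-1,-11,-5,0.2,0,-5],[-1.5,-21,-25,0.5,0,-9.3],[-1.5,-21,-55,0.5,0,-9.3],[-1.5,-21,-90,0.5,0,-9.3],[-1.5,-21,-120,0.5,0,-9.3],[-1.5,-21,-138,0.5,0,-9.3],[-1.5,-21,-143,0.5,0,-9.3],[-1.5,-21,-143,0.5,0,-9.3]]}}

```text
clock: 52.85
eef_pos: [434.0, -297.9, 41.7]
tcp_rot: [-3.136, -0.002, 1.505]
wrist_force: [-0.2, -0.2, -2.2]
grip_width: 0.603
```

```bash
python3 go.py 435 -299 38 1.505
```

```text
clock 52.85 at [ 434.  -297.9   41.7] [-3.136e+00 -2.000e-03  1.505e+00] j [ 0.37  0.68  0.17  1.99 -0.22  0.49  0.63] F [-0.2 -0.2 -2.2] g 0.603
shift [ 1.  -1.1 -3.7] turn [-0.1 -0.3  0. ]
```

>>> {"method": "servo_tool", "body": {"steps": [[0,0,-2,0,0,0],[0,0,-3.5,0,0,0],[0,0,-3.5,0,0,0]]}}

```text
clock: 53.1
eef_pos: [434.2, -298.1, 39.4]
tcp_rot: [-3.137, -0.001, 1.505]
wrist_force: [-3.0, 1.4, 2.0]
grip_width: 0.597
```

>>> {"method": "servo_tool", "body": {"steps": [[0,0,0,0,0,0],[0,0,0,0,0,0],[0,0,0,0,0,0],[0,0,0,0,0,0],[0,0,0,0,0,0]], "claw": -1}}

```text
clock: 53.52
eef_pos: [434.4, -298.1, 39.6]
tcp_rot: [-3.137, -0.001, 1.505]
wrist_force: [0.3, -0.5, 0.5]
grip_width: 0.998
```

>>> {"method": "servo_tool", "body": {"steps": [[0,0,20,0,0,0],[0,0,50,0,0,0],[0,0,85,0,0,0],[0,0,120,0,0,0],[0,0,160,0,0,0],[0,0,190,0,0,0],[0,0,200,0,0,0],[0,0,200,0,0,0],[0,0,200,0,0,0]]}}

```text
clock: 54.27
eef_pos: [434.4, -298.0, 239.4]
tcp_rot: [-3.138, -0.001, 1.505]
wrist_force: [0.0, 1.1, -0.6]
grip_width: 1.0
```

```bash
python3 cap.py u wrist scene top;python3 - <<'E'
import cv2
g=cv2.imread("pics/scene_u.png")
cv2.imwrite("pics/u.png",cv2.hconcat([cv2.resize(cv2.imread("pics/wrist_u.png"),(400,300)),cv2.resize(g[100:325,150:450],(400,300))]))
E
```

```text
54.2667 [ 434.4 -298.   239.4] [-3.138e+00 -1.000e-03  1.505e+00] [ 0.28  0.38  0.28  1.87 -0.13  0.92  0.55] [ 0.   1.1 -0.6] 0.9996547639591715
wrist carrier_1_mid [170.8, 69.9] 0.47
scene carrier_1_mid [222.6, 269.9] 0.19
top carrier_1_mid [255.5, 195.5] 0.66
```

View pics/u.png

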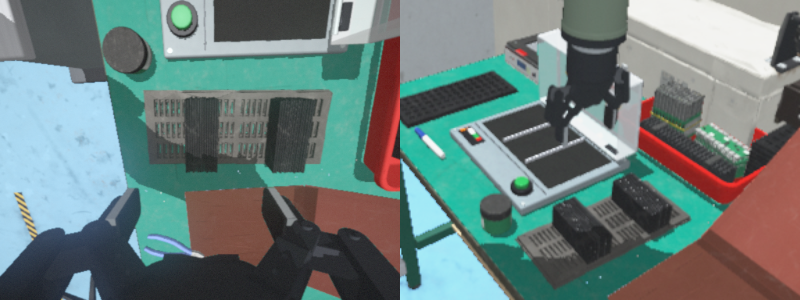

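```bash
python3 - <<'E'
from h import *
import pickle
p=pickle.load(open("pics/wrist_u.pkl","rb")); k=1.28
t=-.066
for L in ([(186,98),(217,98),(217,172),(186,172)],[(272,97),(308,97),(305,171),(270,171)]):
    a,b=fitbox(p,np.array(L)*k,60,x0=-.066); e=a[:2]-[494.6,-301.1]
    print(a.round(3),"tray y",(e@[np.cos(t),np.sin(t)]).round(1),"x",(e@[np.sin(t),-np.cos(t)]).round(1))
g=cv2.imread("pics/scene_u.png"); cv2.imwrite("pics/u2.png",cv2.resize(g[90:240,230:430],(800,600)))
E
```

```text
[ 4.33071e+02 -2.99665e+02 -6.40000e-02] tray y -61.5 x 2.6
[ 5.66847e+02 -3.06594e+02  1.60000e-02] tray y 72.5 x 0.7
```

View pics/u2.png

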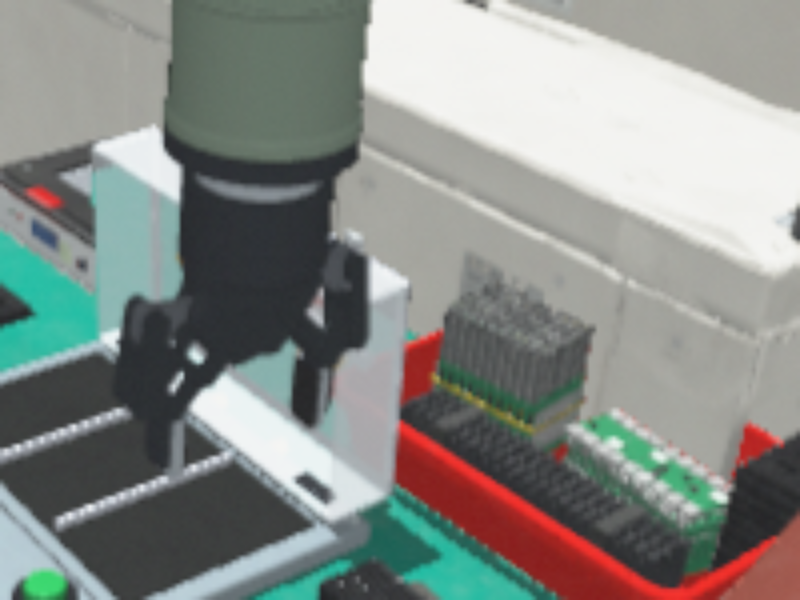

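Hood open, packs on the tray with large margins. Hand in.

```bash
python3 -c "
from rig import r
print(r.close_job()); print(r.get_state()['clock'])"
```

```text
the job is handed in; nothing more can be done
None
the job is handed in; nothing more can be done
```

The job is handed in, with every step done at about 54 s. `close_job` reports no verdict, so what follows rests on my own checks.

- **Loading:** Two packs were present. I set both upright on the mat in the outer lanes and led the hood shut by its handle.
- **Jog button:** I held it down for about 3.6 s and let go with the pointer in the green, roughly 0.033 m. A picture just before release showed it clear of the red.
- **Unloading:** I led the hood back to its open stop. By then the right pack had shifted about 2 cm in x and y, so I measured it again before gripping it. Both packs then went crosswise onto the grey tray.

**Last checks:**
- Both packs look upright on the tray, about -61 mm and +73 to +81 mm along it and within 3 mm of the middle across.
- The far pack was measured twice and the readings differ by about 8 mm along the tray and 0.08 rad in yaw. I put this down to rough corner picking, and both readings are well inside the limits.
- The hood looks open and the button out. The jar stands and the marker lies where they were in the last pictures. The two bottles were last seen standing when the hood was reopened; I did not measure them again.
- The gripper stands clear above the near pack, about 170 mm, with the wrist force near zero.

**Failed or disagreed:**
- The networks mostly missed the packs or gave false hits, so I took pack poses from corners I picked by hand in the wrist pictures.
- While raising the hood, the wrist force reached about 28 N because my arc was 1 mm too tight. I corrected it in the next move.

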